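# Tidy the bathroom vanity after the morning rush

### The job

Tidy the vanity: stand every toothbrush on the counter in the tumbler with its head up, and slide each make-up palette lengthwise into the organiser slot of its own width, fully home against the end of the slot. Leave the soap bottle, the cream jar and the lotion bottle where they stand.

Things in the scene. Friction and masses are not known exactly. Their poses are not given: they have to be found in the camera images.
- brush1: bamboo toothbrush, 190 mm long, 30 g: a straight bar 16 mm wide (y), 14 mm thick (z); the last 40 mm at the head end are 13 x 12 mm with white bristles on the +y side. +x runs along the bar to the head. Origin: halfway along, on the underside as it lies at first (the bar's middle line is 7 mm above, along z). Starts flat on the counter, head away from the robot; may be absent (None)
- brush1_butt (a point): the middle of the plain end (handle end, away from the head) of brush1, 95 mm from the origin along -x and 7 mm along +z
- brush2: bamboo toothbrush, 190 mm long, 30 g: a straight bar 16 mm wide (y), 14 mm thick (z); the last 40 mm at the head end are 13 x 12 mm with white bristles on the +y side. +x runs along the bar to the head. Origin: halfway along, on the underside as it lies at first (the bar's middle line is 7 mm above, along z). Starts flat on the counter, head away from the robot; may be absent (None)
- brush2_butt (a point): the middle of the plain end (handle end, away from the head) of brush2, 95 mm from the origin along -x and 7 mm along +z
- brush3: bamboo toothbrush, 190 mm long, 30 g: a straight bar 16 mm wide (y), 14 mm thick (z); the last 40 mm at the head end are 13 x 12 mm with white bristles on the +y side. +x runs along the bar to the head. Origin: halfway along, on the underside as it lies at first (the bar's middle line is 7 mm above, along z). Starts flat on the counter, head away from the robot; may be absent (None)
- brush3_butt (a point): the middle of the plain end (handle end, away from the head) of brush3, 95 mm from the origin along -x and 7 mm along +z
- brush4: bamboo toothbrush, 190 mm long, 30 g: a straight bar 16 mm wide (y), 14 mm thick (z); the last 40 mm at the head end are 13 x 12 mm with white bristles on the +y side. +x runs along the bar to the head. Origin: halfway along, on the underside as it lies at first (the bar's middle line is 7 mm above, along z). Starts flat on the counter, head away from the robot; may be absent (None)
- brush4_butt (a point): the middle of the plain end (handle end, away from the head) of brush4, 95 mm from the origin along -x and 7 mm along +z
- tumbler: a white round ceramic tumbler, fixed to the counter: outer diameter 78 mm, inner diameter 70 mm, straight walls, 95 mm high, inner floor 6 mm above the counter. Origin: centre of its underside, on the counter
- tumbler_rim (a point): centre of the tumbler's mouth, 95 mm above the counter
- palette_wide: the wide make-up palette, a closed flat black plastic case 130 mm long (x), 62 mm wide (y) and 18 mm thick (z), 120 g (roughly), the same at both ends. Origin: centre of its underside. Lies flat on the counter
- slot_wide (a point): middle of the lower edge of the wide slot's mouth, on the slot floor, 12 mm above the counter. The slot is 65 mm wide, 21 mm high and runs 90 mm deep along the organiser's +x to a dead end; fully home, a palette touches the dead end and stands 40 mm out of the mouth. Axes as the organiser's
- palette_narrow: the narrow make-up palette, a closed flat black plastic case 130 mm long (x), 44 mm wide (y) and 18 mm thick (z), 120 g (roughly), the same at both ends. Origin: centre of its underside. Lies flat on the counter
- slot_narrow (a point): middle of the lower edge of the narrow slot's mouth, on the slot floor, 12 mm above the counter. The slot is 47 mm wide, 21 mm high and runs 90 mm deep along the organiser's +x to a dead end; fully home, a palette touches the dead end and stands 40 mm out of the mouth. Axes as the organiser's
- organiser: low wooden organiser fixed to the counter, 100 mm deep (x), 176 mm wide (y), 39 mm high. Two dark-lined level slots side by side under clear panes, the wide one on its +y side, the narrow one on its -y side, a 40 mm solid divider between, open on its -x side, which faces roughly the robot. Origin: centre of its underside; +x points into the slots
- soap: an amber soap bottle, 64 mm across, about 150 mm high, a bystander that is to stay where it stands. Origin: centre of its underside
- cream: a white cream jar, 68 mm across, about 50 mm high, a bystander that is to stay where it stands. Origin: centre of its underside
- lotion: a white lotion bottle, 50 mm across, about 120 mm high, a bystander that is to stay where it stands. Origin: centre of its underside
Things that resemble listed ones, but are neither listed nor needed, are in the scene too. What is shaped like the brush1 but turquoise is not meant.

How it is judged:
By the outcome, as a careful person would: the job done as asked, in the order asked, and still so for the second after the job is handed in, with the robot touching nothing.
Of brush1, brush2, brush3, brush4 only 3 to 4 are there at a start; the rules pass over those that are not, and their reading is None.
At some moment in a run one of brush1, brush2, brush3, brush4, palette_wide, palette_narrow may be knocked a few centimetres aside while the robot is not near it.
It also fails if it takes over 208 s, if anything falls off the work surface, if the arm or the gripper's body presses on something with over 40 N, if the wrist force passes 120 N, or if a joint passes its speed limit or range.

### The arm

A 6-joint arm with a two-finger parallel gripper is mounted at the origin on the work surface. World frame = base frame: x ahead of the robot, y to its left, z up, the work surface at z = 0. Lengths are in m, angles in rad, forces in N, time in s.
With the tool pointing down it reaches from about 0.35 to 0.875 m from the base axis. Payload 15.5 kg.
Tool frame: the origin (TCP) lies at the very end of the fingers, on their centre line; the grasp point (between the pads) lies 19 mm behind it; y points along the fingers, z is the direction in which the jaws open and shut, and the axes are right-handed (so a half turn about y gives the same grasp; the last joint's range is limited). The gripper opens to 85 mm and grips with 20 to 120 N. Pads are 22 mm wide; open, the fingers measure 114 mm over their backs; the gripper's body (76 mm by 85 mm) begins 54 mm behind the grasp point. The pads swing forward as they close: fully open they stand 13 mm farther back than shut.
Start: joints at [-1.347, 0.494, 1.345, -0, 1.302, -0.096], TCP at [0.196, -0.593, 0.231] pointing down, gripper open.
Joint ranges: [-2.91, 2.91], [-0.82, 2.16], [0.22, 2.67], [-1.22, 4.37], [0.12, 2.79], [-3.08, 3.08]. Speed limits (rad/s): [1.89, 1.89, 2.57, 3.01, 3.01, 3.01].

### API

Orientations are given as a unit quaternion [x, y, z, w].
In Python, from cell import robot gives the robot as it stands. The module is installed in compiled form; this text tells all that it offers.
- The arm moves only by the tool send_rows, never from a script. Its argument "moves" is text: rows parted by semicolons, each of 7 numbers parted by spaces: the opening, from 0 (shut) to 1 (fully open), then the shift along the world's x, y, z in m, then the turn, a rotation vector about the world's x, y, z in rad. A call has 1 to 12 rows; each row is the pose to reach, as a shift and turn from the pose commanded when the call began; what a row does not reach only later rows make up. A row lasts 1/12 s, in which the tool goes at most 41.7 mm and 7.16 degrees, less where a joint would pass 70% of its speed; a pose out of reach is approached as far as the arm can. A call with a gripper value outside its range is refused whole. The fingers move at their own pace and stop on an object; "squeeze" is the grip in N (left out, the last holds). Time passes only in rows, so rows that repeat a pose let the fingers close. It gives the time, the measured TCP pose, the force and the opening at its end, in the units of the state.
- robot.state(): the state, without advancing time (a new reading comes with each control period).
- robot.capture(name): name is "scene" or "top" or "wrist"; returns a dict with "img" (420x560x3 uint8, red, green, blue), "range_z" (420x560 float32, m along the optical axis (not along the pixel's ray), 0 where there is no reading), "camera_matrix" (3x3 intrinsics, pixels), "R" (3x3) and "t" (3): a world point X has camera coordinates R X + t. Camera axes: x right, y down, z forward; pixel columns grow to the right and rows downward; lengths in m; the calibration is good to about 2 mm. A picture is of the moment at which its call begins.
- robot.job_done(): hands the job in, once; it reports no verdict.
The state is a dict: "time_s": time; "qpos": joint angles; "qvel": joint speeds; "effort": joint torques, N m; "eef_pos": TCP position; "ee_rot": TCP orientation; "force": force on the tool from outside, world axes, zero at the start; "torque": the same for the moment, N m; "gripper_width": opening from 0.0 (shut) to 1.0 (fully open).
Only numpy, scipy, OpenCV 4.12 (cv2) and the standard library are available. Lean on these libraries where they do the work, as an engineer would, in place of code of your own. Each camera call takes 0.05 s, during which the arm holds its last target.

## Working session

There is one attempt and no reset: what is moved stays moved. The work goes in short steps, Python scripts to look and compute and a tool call to move; the robot and the scene stay as the last step left them, time stands still between calls to the robot, and variables do not carry over. Pictures are saved under pics/ and viewed, and the job is handed in when it is done.

Besides the shell and the picture viewer there is one more tool, called after "Emit:" as name(argument=value, ...), one argument or row to a line, values as JSON. send_rows: Moves the arm, as the interface text tells. Its arguments: {"type":"object","properties":{"moves":{"type":"string"},"squeeze":{"type":"number"}},"required":["moves"]}

```bash
mkdir -p pics; ls
python3 - <<'E'
from cell import robot
import cv2
s=robot.state();print(s)
for n in ["scene","top","wrist"]:
    c=robot.capture(n);cv2.imwrite(f"pics/{n}0.png",c["img"][:,:,::-1]);print(n,c["camera_matrix"].tolist(),c["R"].round(4).tolist(),c["t"].round(4).tolist())
E
```

```text
pics
{'time_s': 0.0, 'qpos': array([-1.34651090e+00,  4.94171730e-01,  1.34614527e+00, -1.86479619e-05,
        1.30248737e+00, -9.55123020e-02]), 'qvel': array([-1.32515718e-04,  1.06084457e-03,  1.69317877e-04, -2.93387974e-06,
        1.48155586e-04, -1.58171846e-03]), 'effort': array([ 4.44955949e-03, -8.82153082e+01, -3.83868384e+01,  9.96525409e-05,
        1.01461244e-02,  4.09134998e-05]), 'eef_pos': array([ 0.19639282, -0.59295899,  0.23070258]), 'ee_rot': array([-0.11262   ,  0.6985132 , -0.69765898,  0.11255219]), 'force': array([0.17135821, 0.32765193, 0.61968802]), 'torque': array([-0.00049359, -0.01995241,  0.00390873]), 'gripper_width': 1.0012711593748125}
scene [[522.8083509421913, 0.0, 278.94345660327804], [0.0, 522.8083509421913, 203.97710341897772], [0.0, 0.0, 1.0]] [[-0.0307, 0.9995, 0.0053], [0.5796, 0.0221, -0.8146], [-0.8143, -0.0219, -0.58]] [-0.0489, -0.2127, 2.021]
top [[432.4822466467995, 0.0, 280.11011239093995], [0.0, 432.4822466467995, 207.39669502209514], [0.0, 0.0, 1.0]] [[0.0046, -0.9999, 0.0159], [-0.9981, -0.0056, -0.0616], [0.0617, -0.0155, -0.998]] [0.0629, 0.5205, 1.4363]
wrist [[294.2549818105244, 0.0, 281.4558088837643], [0.0, 294.2549818105244, 205.77180751298738], [0.0, 0.0, 1.0]] [[0.3151, -0.9491, -0.002], [-0.907, -0.3017, 0.2938], [-0.2794, -0.0907, -0.9559]] [-0.6227, -0.0386, 0.3793]
```

View pics/top0.png

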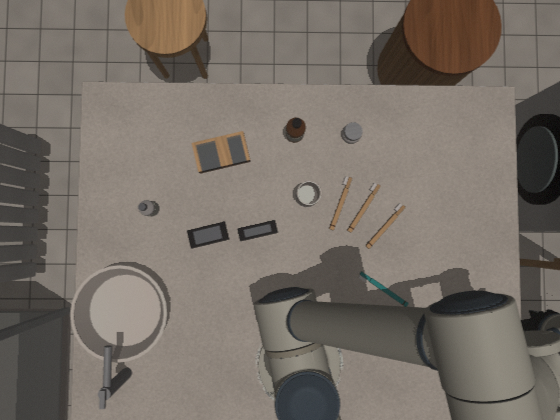

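View pics/scene0.png

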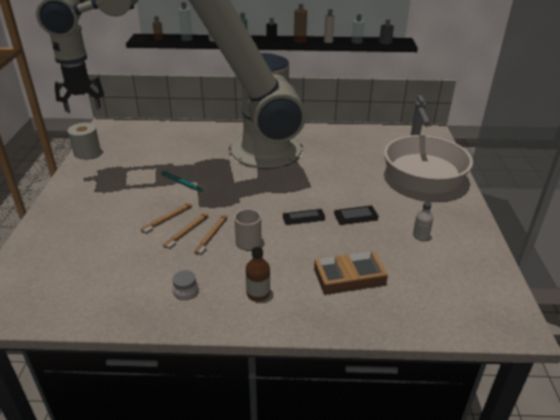

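View pics/wrist0.png

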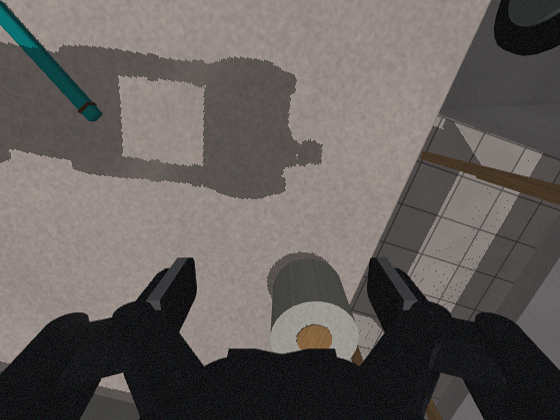

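```bash
cat > h.py <<'E'
from cell import robot
import cv2, numpy as np
from scipy.spatial.transform import Rotation as Ro
def ray(c,px,z):
    px=np.atleast_2d(np.asarray(px,float)); K=c["camera_matrix"];R=c["R"];t=c["t"]
    d=np.c_[px,np.ones(len(px))]@np.linalg.inv(K).T@R; o=-R.T@t
    return o+d*((z-o[2])/d[:,2])[:,None]
def proj(c,X):
    q=np.atleast_2d(X)@c["R"].T+c["t"]; p=q@c["camera_matrix"].T; return p[:,:2]/p[:,2:]
def cloud(c):
    Z=c["range_z"];v,u=np.mgrid[:Z.shape[0],:Z.shape[1]]
    p=np.stack([u,v,np.ones_like(u)],-1)@np.linalg.inv(c["camera_matrix"]).T*Z[...,None]
    return (p-c["t"])@c["R"]
def blobs(c,mask,z,amin=40):
    n,l,s,_=cv2.connectedComponentsWithStats(mask.astype(np.uint8))
    out=[]
    for i in range(1,n):
        if s[i,4]<amin: continue
        v,u=np.nonzero(l==i); P=ray(c,np.c_[u,v],z)[:,:2]
        (cx,cy),(w,h),a=cv2.minAreaRect((P*1000).astype(np.float32))
        if w<h: w,h,a=h,w,a+90
        out.append(dict(px=(u.mean().round(1),v.mean().round(1)),area=int(s[i,4]),c=(round(cx/1000,4),round(cy/1000,4)),L=round(w),W=round(h),ang=round((a+90)%180-90,1)))
    return out
def save(c,name,box=None,k=1):
    im=c["img"][:,:,::-1]
    if box: im=im[box[1]:box[3],box[0]:box[2]]
    im=cv2.resize(im,None,fx=k,fy=k,interpolation=cv2.INTER_CUBIC); cv2.imwrite("pics/"+name,im)
def hsv(c): return cv2.cvtColor(c["img"],cv2.COLOR_RGB2HSV)
def bamboo(c):
    h=hsv(c).astype(int); return (h[...,0]>8)&(h[...,0]<22)&(h[...,1]>90)&(h[...,2]>70)
E
python3 - <<'E'
from h import *
c=robot.capture("top")
save(c,"t1.png",(130,90,430,320),2.6)
for b in blobs(c,bamboo(c),0.014): print("bam",b)
im=c["img"].astype(int)
P=cloud(c)
dark=(im.max(-1)<60)&(P[...,2]<0.05)&(P[...,0]>0.3)
for b in blobs(c,dark,0.018): print("dark",b)
# tall things
for n,pt in dict(tumb=(307,194),soap=(296,128),cream=(353,131),lotion=(147,208)).items():
    u,v=pt; Q=P[v-25:v+25,u-25:u+25].reshape(-1,3); 
    for lo in (0.03,0.08): 
        q=Q[(Q[:,2]>lo)&(Q[:,2]<.2)]
        if len(q): print(n,lo,len(q),q.min(0).round(3),q.max(0).round(3),q.mean(0).round(3))
print("table z",np.median(P[250:260,150:240,2]))
E
```

```text
bam {'px': (np.float64(165.1), np.float64(23.5)), 'area': 3687, 'c': (1.141, 0.464), 'L': 274, 'W': 187, 'ang': -89.2}
bam {'px': (np.float64(452.3), np.float64(32.6)), 'area': 6026, 'c': (1.118, -0.5296), 'L': 337, 'W': 260, 'ang': -89.2}
bam {'px': (np.float64(300.8), np.float64(129.0)), 'area': 46, 'c': (0.7886, -0.0041), 'L': 57, 'W': 22, 'ang': -28.1}
bam {'px': (np.float64(221.5), np.float64(149.0)), 'area': 614, 'c': (0.7096, 0.2679), 'L': 176, 'W': 102, 'ang': -76.5}
bam {'px': (np.float64(339.9), np.float64(204.5)), 'area': 212, 'c': (0.5367, -0.1379), 'L': 185, 'W': 14, 'ang': -20.4}
bam {'px': (np.float64(362.7), np.float64(209.2)), 'area': 221, 'c': (0.5215, -0.2163), 'L': 186, 'W': 15, 'ang': -32.8}
bam {'px': (np.float64(383.7), np.float64(227.9)), 'area': 226, 'c': (0.4585, -0.2875), 'L': 185, 'W': 15, 'ang': -41.8}
dark {'px': (np.float64(407.5), np.float64(64.0)), 'area': 2425, 'c': (1.0077, -0.3906), 'L': 322, 'W': 235, 'ang': 49.9}
dark {'px': (np.float64(159.7), np.float64(63.9)), 'area': 63, 'c': (1.004, 0.4762), 'L': 90, 'W': 17, 'ang': 29.5}
dark {'px': (np.flo
[... 345 characters left out ...]
dark {'px': (np.float64(548.4), np.float64(262.7)), 'area': 115, 'c': (0.3413, -0.8217), 'L': 102, 'W': 27, 'ang': -89.8}
tumb 0.03 204 [ 0.524 -0.063  0.03 ] [0.601 0.014 0.103] [ 0.566 -0.027  0.076]
tumb 0.08 118 [ 0.524 -0.063  0.081] [0.601 0.013 0.103] [ 0.564 -0.026  0.093]
soap 0.03 376 [ 0.743 -0.014  0.03 ] [0.804 0.049 0.157] [0.765 0.019 0.104]
soap 0.08 308 [ 0.744 -0.012  0.08 ] [0.804 0.049 0.157] [0.768 0.018 0.115]
cream 0.03 269 [ 0.745 -0.206  0.03 ] [ 0.805 -0.147  0.059] [ 0.773 -0.176  0.049]
lotion 0.03 248 [0.49 0.47 0.03] [0.54  0.518 0.127] [0.513 0.487 0.083]
lotion 0.08 143 [0.493 0.472 0.08 ] [0.534 0.513 0.127] [0.513 0.491 0.099]
table z -0.00014213244419103394
```

View pics/t1.png

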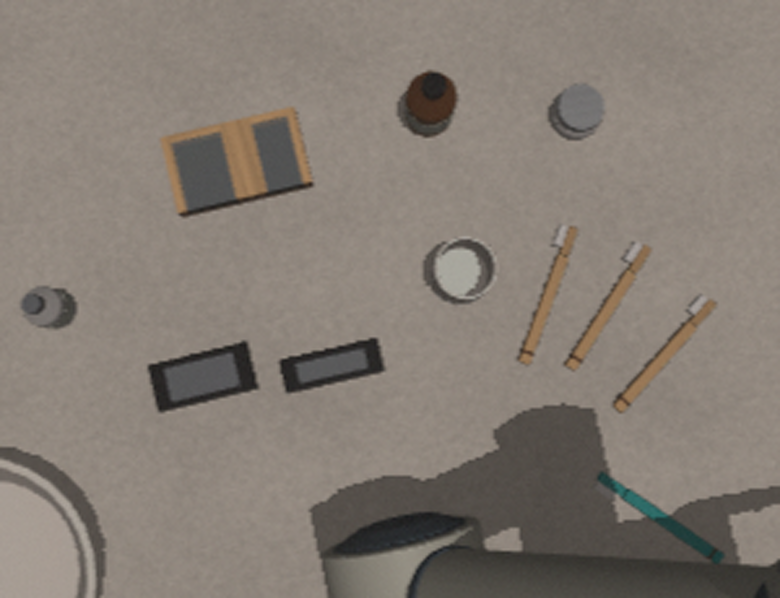

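```bash
cat >> h.py <<'E'
def target(theta,pitch=0,roll=0):
    """theta: yaw deg of the 'forward' axis (brush axis); jaws across; pitch deg lifts the fingers from down towards forward. returns Rotation"""
    th=np.radians(theta); f=np.array([np.cos(th),np.sin(th),0]); p=np.radians(pitch)
    y=np.array([0,0,-1])*np.cos(p)+f*np.sin(p); z=np.array([-np.sin(th),np.cos(th),0]); x=np.cross(y,z)
    return Ro.from_matrix(np.c_[x,y,z])
def delta(pos,theta,pitch=0):
    s=robot.state(); R0=Ro.from_quat(s["ee_rot"]); best=None
    for flip in (0,1):
        T=target(theta,pitch)*Ro.from_euler('y',180*flip,degrees=True)
        rv=(T*R0.inv()).as_rotvec()
        print("flip",flip,"shift",(np.array(pos)-s["eef_pos"]).round(4),"rv",rv.round(4),"deg",np.degrees(np.linalg.norm(rv)).round(1),"rows>=",int(np.ceil(max(np.degrees(np.linalg.norm(rv))/7,np.linalg.norm(np.array(pos)-s["eef_pos"])/.041))))
    print("q",s["qpos"].round(3),"eef",s["eef_pos"].round(4),"t",s["time_s"],"F",s["force"].round(1),"w",round(s["gripper_width"],3))
E
python3 - <<'E'
from h import *
s=robot.state();print(Ro.from_quat(s["ee_rot"]).as_matrix().round(3))
a=np.radians(-20.4);c=np.array([.5367,-.1379])+.04*np.array([np.cos(a),np.sin(a)]);print(c)
delta([*c,.15],-20.4)
E
```

```text
[[-0.949 -0.     0.314]
 [-0.314  0.001 -0.949]
 [-0.    -1.    -0.001]]
[ 0.57419128 -0.15184288]
flip 0 shift [ 0.3778  0.4413 -0.0809] rv [-1.0000e-04 -9.0000e-04  2.4657e+00] deg 141.3 rows>= 21
flip 1 shift [ 0.3778  0.4413 -0.0809] rv [-7.000e-04  1.000e-04 -6.758e-01] deg 38.7 rows>= 15
q [-1.347  0.494  1.346 -0.     1.303 -0.095] eef [ 0.1964 -0.5931  0.2309] t 0.2 F [-0.3  0.6 -0.3] w 0.995
```

Emit:
send_rows(
  moves="0.45 0.378 0.441 -0.081 0 0 -0.676;0.45 0.378 0.441 -0.081 0 0 -0.676;0.45 0.378 0.441 -0.081 0 0 -0.676;0.45 0.378 0.441 -0.081 0 0 -0.676;0.45 0.378 0.441 -0.081 0 0 -0.676;0.45 0.378 0.441 -0.081 0 0 -0.676;0.45 0.378 0.441 -0.081 0 0 -0.676;0.45 0.378 0.441 -0.081 0 0 -0.676;0.45 0.378 0.441 -0.081 0 0 -0.676;0.45 0.378 0.441 -0.081 0 0 -0.676;0.45 0.378 0.441 -0.081 0 0 -0.676;0.45 0.378 0.441 -0.081 0 0 -0.676",
  squeeze=40,
)

```text
time_s: 1.2
eef_pos: [0.5114, -0.2255, 0.1638]
ee_rot: [-0.125, -0.696, 0.696, 0.125]
force: [0.3, -1.4, 0.2]
gripper_width: 0.453
```

Emit:
send_rows(
  moves="0.45 0 0 0 0 0 0;0.45 0 0 0 0 0 0",
)

```text
time_s: 1.37
eef_pos: [0.5113, -0.2255, 0.1635]
ee_rot: [0.124, 0.696, -0.696, -0.124]
force: [-0.2, -0.3, -0.1]
gripper_width: 0.452
```

Run:
```python
from h import *
delta([.574,-.152,.15],-20.4)
c=robot.capture("wrist"); save(c,"w1.png")
for b in blobs(c,bamboo(c),0.014,200): print("bam",b)
c=robot.capture("top"); save(c,"t2.png")
for b in blobs(c,bamboo(c),0.014): print("bam",b)
```

```text
flip 0 shift [ 0.0627  0.0735 -0.0135] rv [ 9.0000e-04 -6.0000e-04  3.1381e+00] deg 179.8 rows>= 26
flip 1 shift [ 0.0627  0.0735 -0.0135] rv [-0.0004 -0.0006 -0.0035] deg 0.2 rows>= 3
q [-0.522  0.479  1.591  0.     1.072  1.401] eef [ 0.5113 -0.2255  0.1635] t 1.3667 F [-0.2 -0.3 -0.1] w 0.452
bam {'px': (np.float64(273.5), np.float64(178.5)), 'area': 2564, 'c': (0.5194, -0.2165), 'L': 187, 'W': 16, 'ang': -32.8}
bam {'px': (np.float64(195.8), np.float64(189.0)), 'area': 2394, 'c': (0.5405, -0.1423), 'L': 174, 'W': 17, 'ang': -20.3}
bam {'px': (np.float64(366.3), np.float64(196.1)), 'area': 1955, 'c': (0.4756, -0.3021), 'L': 142, 'W': 18, 'ang': -41.9}
bam {'px': (np.float64(165.1), np.float64(23.6)), 'area': 3692, 'c': (1.1409, 0.464), 'L': 274, 'W': 187, 'ang': -89.2}
bam {'px': (np.float64(452.3), np.float64(32.6)), 'area': 6025, 'c': (1.118, -0.5295), 'L': 337, 'W': 260, 'ang': -89.2}
bam {'px': (np.float64(300.6), np.float64(128.9)), 'area': 51, 'c': (0.7908, -0.0025), 'L': 51, 'W': 27, 'ang': -38.0}
bam {'px': (np.float64(221.4), np.float64(149.0)), 'area': 606, 'c': (0.7095, 0.2678), 'L': 176, 'W': 102, 'ang': -76.2}
bam {'px': (np.float64(339.7), np.float64(205.2)), 'area': 203, 'c': (0.5361, -0.1378), 'L': 186, 'W': 14, 'ang': -20.4}
bam {'px': (np.float64(357.2), np.float64(217.7)), 'area': 122, 'c': (0.4869, -0.194), 'L': 103, 'W': 14, 'ang': -33.4}
bam {'px': (np.float64(386.2), np.float64(225.5)), 'area': 51, 'c': (0.4603, -0.2899), 'L': 48, 'W': 15, 'ang': -42.0}
bam {'px': (np.float64(518.2), np.float64(356.7)), 'area': 114, 'c': (0.0281, -0.7272), 'L': 37, 'W': 36, 'ang': 44.9}
```

View pics/w1.png

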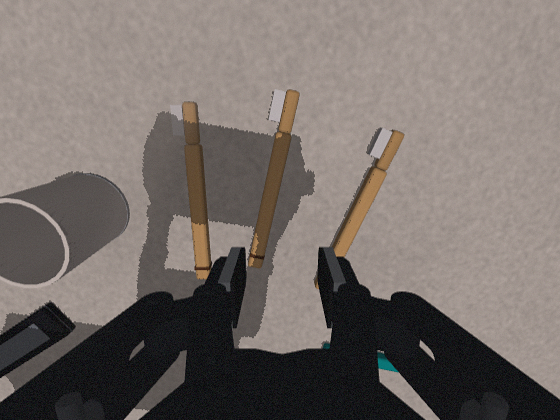

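View pics/t2.png

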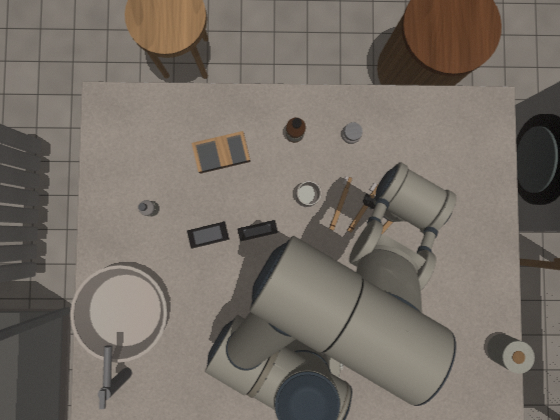

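Emit:
send_rows(
  moves="0.45 0.063 0.073 -0.06 0 0 0;0.45 0.063 0.073 -0.06 0 0 0;0.45 0.063 0.073 -0.06 0 0 0;0.45 0.063 0.073 -0.12 0 0 0;0.45 0.063 0.073 -0.12 0 0 0;0.45 0.063 0.073 -0.159 0 0 0;0.45 0.063 0.073 -0.159 0 0 0;0.45 0.063 0.073 -0.159 0 0 0",
)

```text
time_s: 2.13
eef_pos: [0.5721, -0.1554, 0.0041]
ee_rot: [0.125, 0.696, -0.696, -0.127]
force: [0.1, 0.4, 0.8]
gripper_width: 0.452
```

Run:
```python
from h import *
delta([.574,-.152,.004],-20.4)
c=robot.capture("wrist"); save(c,"w2.png")
```

```text
flip 0 shift [ 0.0019  0.0034 -0.0001] rv [-4.2000e-03  1.5000e-03 -3.1395e+00] deg 179.9 rows>= 26
flip 1 shift [ 0.0019  0.0034 -0.0001] rv [-0.0009 -0.0027  0.0021] deg 0.2 rows>= 1
q [-0.366  0.744  1.617 -0.     0.783  1.563] eef [ 0.5721 -0.1554  0.0041] t 2.1333 F [0.1 0.4 0.8] w 0.452
```

View pics/w2.png

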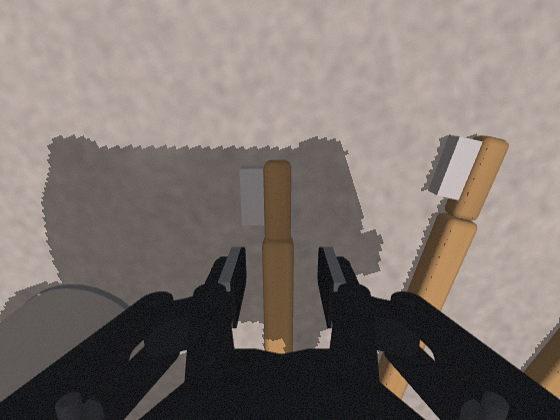

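Brush 1 lies centred between the fingers (col ~278), straight. I close.

Emit:
send_rows(
  moves="0 0 0.001 0 0 0 0;0 0 0.001 0 0 0 0;0 0 0.001 0 0 0 0;0 0 0.001 0 0 0 0;0 0 0.001 0 0 0 0;0 0 0.001 0 0 0 0;0 0 0.001 0 0 0 0",
  squeeze=50,
)

```text
time_s: 2.77
eef_pos: [0.5737, -0.1539, 0.0067]
ee_rot: [-0.126, -0.696, 0.696, 0.125]
force: [-2.6, -3.2, 7.6]
gripper_width: 0.163
```

Run:
```python
from h import *
s=robot.state();print(s["gripper_width"]*85,s["force"],s["eef_pos"])
# kinematic fit: r, z, wrist with q4=0
D=[((.494,1.346,1.303),np.hypot(.1964,.5931),.2309),((.479,1.591,1.072),np.hypot(.5113,.2255),.1635),((.744,1.617,.783),np.hypot(.5721,.1554),.0041)]
from scipy.optimize import least_squares
def f(p):
    o=[]
    for (a,b,c),r,z in D:
        o+= [p[0]*np.sin(a)+p[1]*np.sin(a+b)-r, p[2]+p[0]*np.cos(a)+p[1]*np.cos(a+b)-z]
    return o
r=least_squares(f,[.4,.4,.2]);print(r.x,r.fun)
```

```text
13.864031888271432 [-2.64663447 -3.23207131  7.60989746] [ 0.57373177 -0.15386497  0.00672224]
[ 0.4537362   0.40918027 -0.04735655] [-0.01518992  0.01240528  0.00955059 -0.00407098  0.00239694 -0.0083343 ]
```

Emit:
send_rows(
  moves="0 0 0 0.04 0 0 0;0 0 0 0.08 0 0 0;0 0 0 0.12 0 0 0;0 0 0 0.16 0 0 0;0 0 0 0.2 0 0 0;0 0 0 0.24 0 0 0;0 0 0 0.25 0 0 0;0 0 0 0.25 0 0 0",
)

```text
time_s: 3.43
eef_pos: [0.5747, -0.1539, 0.26]
ee_rot: [-0.128, -0.695, 0.696, 0.123]
force: [0.2, -0.4, -1.2]
gripper_width: 0.164
```

Run:
```python
from h import *
b=np.array([np.sin(np.radians(25)),0,np.cos(np.radians(25))])
g=np.array([.600,-.025,.137])
print(g+b*.11)
delta(g+b*.11,0,65)
c=robot.capture("wrist"); save(c,"w3.png")
```

```text
[ 0.64648801 -0.025       0.23669386]
flip 0 shift [ 0.0718  0.1289 -0.0233] rv [ 1.5293 -0.2754 -2.38  ] deg 162.9 rows>= 24
flip 1 shift [ 0.0718  0.1289 -0.0233] rv [-0.2006 -1.1142  0.3176] deg 67.4 rows>= 10
q [-0.362  0.421  1.39   0.     1.323  1.565] eef [ 0.5747 -0.1539  0.26  ] t 3.4333 F [ 0.2 -0.4 -1.2] w 0.164
```

View pics/w3.png

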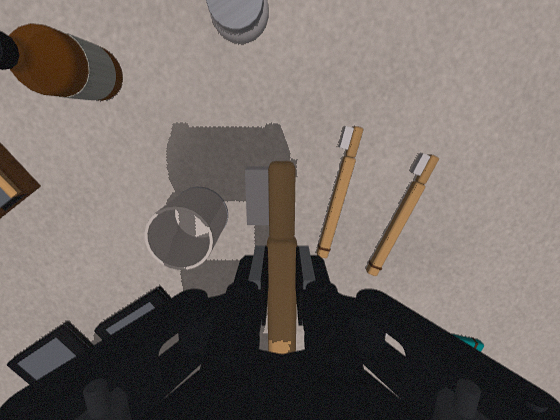

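Emit:
send_rows(
  moves="0 0.072 0.129 0.01 -0.2 -1.114 0.318;0 0.072 0.129 0.01 -0.2 -1.114 0.318;0 0.072 0.129 0.01 -0.2 -1.114 0.318;0 0.072 0.129 0.01 -0.2 -1.114 0.318;0 0.072 0.129 0.01 -0.2 -1.114 0.318;0 0.072 0.129 0.01 -0.2 -1.114 0.318;0 0.072 0.129 0.01 -0.2 -1.114 0.318;0 0.072 0.129 0.01 -0.2 -1.114 0.318;0 0.072 0.129 0.01 -0.2 -1.114 0.318;0 0.072 0.129 0.01 -0.2 -1.114 0.318;0 0.072 0.129 0.01 -0.2 -1.114 0.318;0 0.072 0.129 0.01 -0.2 -1.114 0.318",
)

```text
time_s: 4.48
eef_pos: [0.6456, 0.0013, 0.2613]
ee_rot: [0.297, 0.684, -0.615, 0.258]
force: [0.1, -0.1, -0.4]
gripper_width: 0.165
```

Run:
```python
from h import *
delta([.6465,-.025,.2367],0,65)
for n in("scene","top"):
    c=robot.capture(n); save(c,n+"4.png",(130,120,410,330) if n=="scene" else (200,90,420,260),2.8)
    m=bamboo(c)
    for b in blobs(c,m,0.2,20): print(n,b)
```

```text
flip 0 shift [ 0.0009 -0.0263 -0.0246] rv [ 2.5107  0.0798 -1.7161] deg 174.3 rows>= 25
flip 1 shift [ 0.0009 -0.0263 -0.0246] rv [-0.1128 -0.3261 -0.0055] deg 19.8 rows>= 3
q [-0.201  0.301  1.957  1.166  0.232  0.363] eef [0.6456 0.0013 0.2613] t 4.4833 F [ 0.1 -0.1 -0.4] w 0.165
scene {'px': (np.float64(6.9), np.float64(48.4)), 'area': 56, 'c': (-0.5217, -1.1941), 'L': 87, 'W': 58, 'ang': 25.2}
scene {'px': (np.float64(25.1), np.float64(80.9)), 'area': 160, 'c': (-0.1606, -0.9568), 'L': 540, 'W': 15, 'ang': 28.9}
scene {'px': (np.float64(36.5), np.float64(121.5)), 'area': 44, 'c': (0.1985, -0.7616), 'L': 115, 'W': 12, 'ang': 29.0}
scene {'px': (np.float64(81.1), np.float64(128.4)), 'area': 28, 'c': (0.2421, -0.5965), 'L': 24, 'W': 21, 'ang': -87.7}
scene {'px': (np.float64(49.3), np.float64(165.0)), 'area': 68, 'c': (0.4596, -0.6174), 'L': 143, 'W': 12, 'ang': 29.1}
scene {'px': (np.float64(10.2), np.float64(184.4)), 'area': 59, 'c': (0.5782, -0.6796), 'L': 198, 'W': 6, 'ang': 32.3}
scene {'px': (np.float64(249.2), np.float64(179.2)), 'area': 20, 'c': (0.5271, -0.0205), 'L': 21, '
[... 762 characters left out ...]
loat64(300.5), np.float64(130.2)), 'area': 33, 'c': (0.7385, 0.0087), 'L': 29, 'W': 13, 'ang': -62.7}
top {'px': (np.float64(221.5), np.float64(149.0)), 'area': 613, 'c': (0.6738, 0.2448), 'L': 154, 'W': 89, 'ang': -76.2}
top {'px': (np.float64(305.8), np.float64(152.9)), 'area': 86, 'c': (0.6692, -0.0052), 'L': 75, 'W': 14, 'ang': -4.7}
top {'px': (np.float64(362.6), np.float64(209.2)), 'area': 223, 'c': (0.5096, -0.1769), 'L': 163, 'W': 13, 'ang': -32.7}
top {'px': (np.float64(383.9), np.float64(227.7)), 'area': 225, 'c': (0.4553, -0.2405), 'L': 163, 'W': 13, 'ang': -42.6}
top {'px': (np.float64(518.2), np.float64(356.7)), 'area': 114, 'c': (0.0797, -0.6226), 'L': 32, 'W': 31, 'ang': 44.9}
```

View pics/scene4.png

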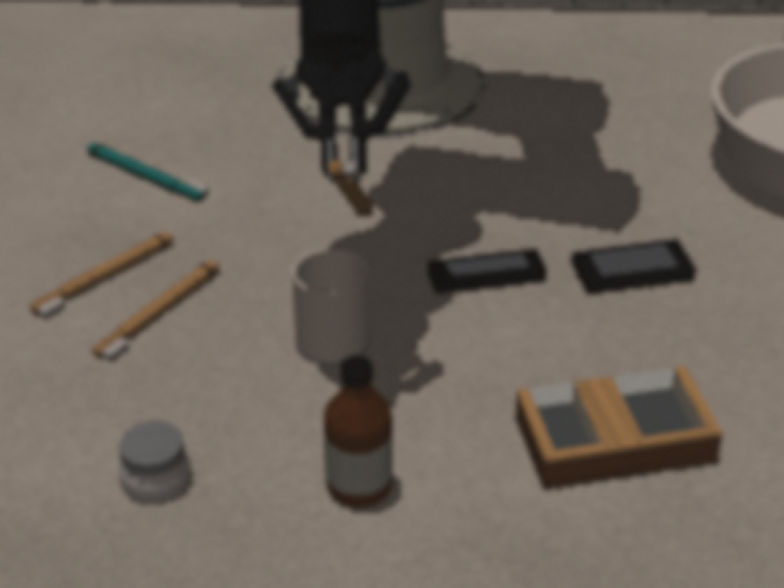

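View pics/top4.png

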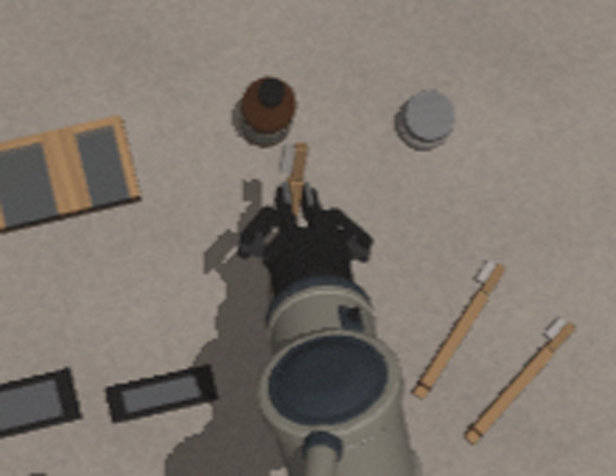

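Emit:
send_rows(
  moves="0 0 -0.026 0.01 -0.11 -0.32 0;0 0 -0.026 0.01 -0.11 -0.32 0;0 0 -0.026 0.01 -0.11 -0.32 0;0 0 -0.026 0.01 -0.11 -0.32 0;0 0 -0.026 0.01 -0.11 -0.32 0;0 0 -0.026 0.01 -0.11 -0.32 0;0 0 -0.026 0.01 -0.11 -0.32 0;0 0 -0.026 0.01 -0.11 -0.32 0",
)

```text
time_s: 5.25
eef_pos: [0.6467, -0.0106, 0.27]
ee_rot: [0.351, 0.639, -0.583, 0.357]
force: [-0.0, 0.8, 0.1]
gripper_width: 0.164
```

Run:
```python
from h import *
delta([.6465,-.025,.2367],0,65)
```

```text
flip 0 shift [-0.0002 -0.0144 -0.0333] rv [ 2.7559  0.1111 -1.4282] deg 178.0 rows>= 26
flip 1 shift [-0.0002 -0.0144 -0.0333] rv [-0.0625 -0.0835 -0.0498] deg 6.6 rows>= 1
q [-0.265  0.368  2.125  2.441  0.479 -1.032] eef [ 0.6467 -0.0106  0.27  ] t 5.25 F [-0.   0.8  0.1] w 0.164
```

Emit:
send_rows(
  moves="0 0 -0.014 -0.033 -0.062 -0.083 -0.05;0 0 -0.014 -0.033 -0.062 -0.083 -0.05;0 0 -0.014 -0.033 -0.062 -0.083 -0.05;0 0 -0.014 -0.033 -0.062 -0.083 -0.05;0 0 -0.014 -0.033 -0.062 -0.083 -0.05;0 0 -0.014 -0.033 -0.062 -0.083 -0.05",
)

```text
time_s: 5.75
eef_pos: [0.6474, -0.0237, 0.2378]
ee_rot: [0.38, 0.597, -0.595, 0.38]
force: [0.5, -0.8, 0.1]
gripper_width: 0.164
```

Run:
```python
from h import *
delta([.6465,-.025,.2367],0,65)
for n in("scene","top"):
    c=robot.capture(n); save(c,n+"5.png",(130,120,410,330) if n=="scene" else (200,90,420,260),2.8)
c=robot.capture("wrist");save(c,"w5.png")
```

```text
flip 0 shift [-0.0009 -0.0013 -0.0011] rv [ 2.8462  0.0041 -1.3275] deg 179.9 rows>= 26
flip 1 shift [-0.0009 -0.0013 -0.0011] rv [-0.002  -0.0002 -0.0019] deg 0.2 rows>= 1
q [-0.245  0.506  2.213  2.801  0.73  -1.417] eef [ 0.6474 -0.0237  0.2378] t 5.75 F [ 0.5 -0.8  0.1] w 0.164
```

View pics/scene5.png

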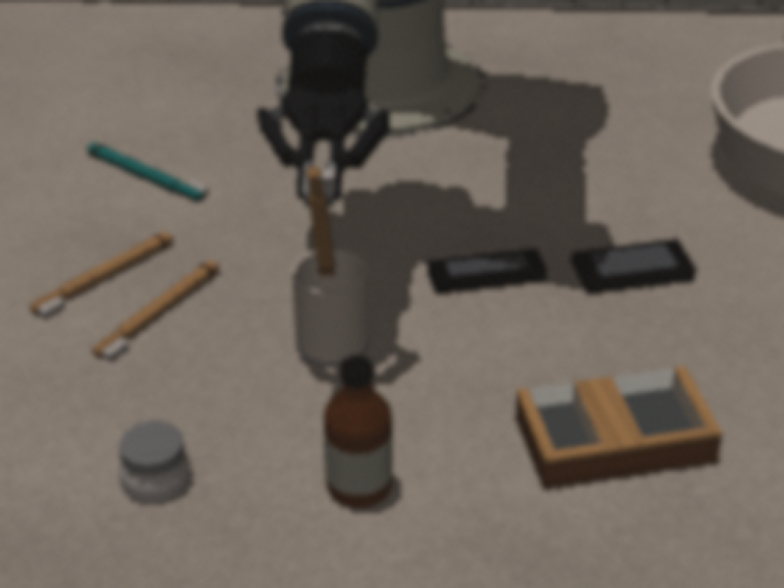

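View pics/w5.png

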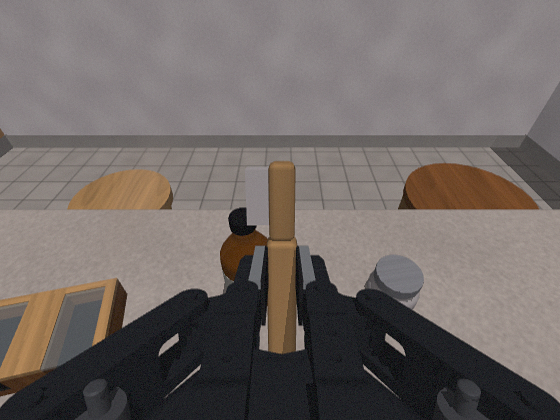

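View pics/top5.png

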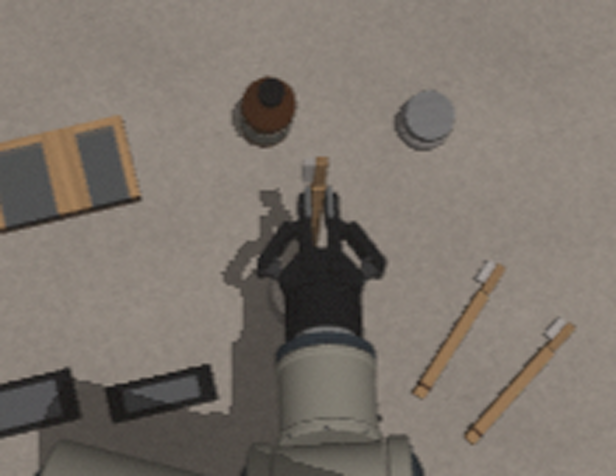

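Run:
```python
from h import *
c=robot.capture("scene")
print(proj(c,[[.590,-.024,.1145],[.5625,-.025,.095],[.5625,-.025,0]]))
h=hsv(c); m=bamboo(c); mm=(h[...,0]>5)&(h[...,0]<25)&(h[...,1]>70)
v,u=np.nonzero(mm[180:225,235:262]); print(u.min()+235,u.max()+235,v.max()+180, u[v==v.max()].mean()+235)
```

```text
[[246.89726915 216.56281206]
 [247.52374322 216.25504811]
 [248.46186348 241.70051147]]
239 248 218 246.0
```

Emit:
send_rows(
  moves="0 -0.012 -0.001 -0.025 0 0 0;0 -0.023 -0.001 -0.05 0 0 0;0 -0.035 -0.001 -0.075 0 0 0;0 -0.047 -0.001 -0.098 0 0 0;0 -0.047 -0.001 -0.101 0 0 0;0 -0.047 -0.001 -0.101 0 0 0",
)

```text
time_s: 6.45
eef_pos: [0.5999, -0.0257, 0.1343]
ee_rot: [0.379, 0.597, -0.597, 0.378]
force: [0.5, 0.3, 0.3]
gripper_width: 0.166
```

Run:
```python
from h import *
delta([.6,-.025,.137],0,65)
for n in("scene","top"):
    c=robot.capture(n); save(c,n+"6.png",(130,120,410,330) if n=="scene" else (200,90,420,260),2.8)
```

```text
flip 0 shift [0.0001 0.0007 0.0027] rv [ 2.8430e+00  2.0000e-04 -1.3326e+00] deg 179.9 rows>= 26
flip 1 shift [0.0001 0.0007 0.0027] rv [-0.0016 -0.004   0.0006] deg 0.2 rows>= 1
q [-0.288  0.86   2.395  2.866  1.24  -1.603] eef [ 0.5999 -0.0257  0.1343] t 6.45 F [0.5 0.3 0.3] w 0.166
```

View pics/scene6.png

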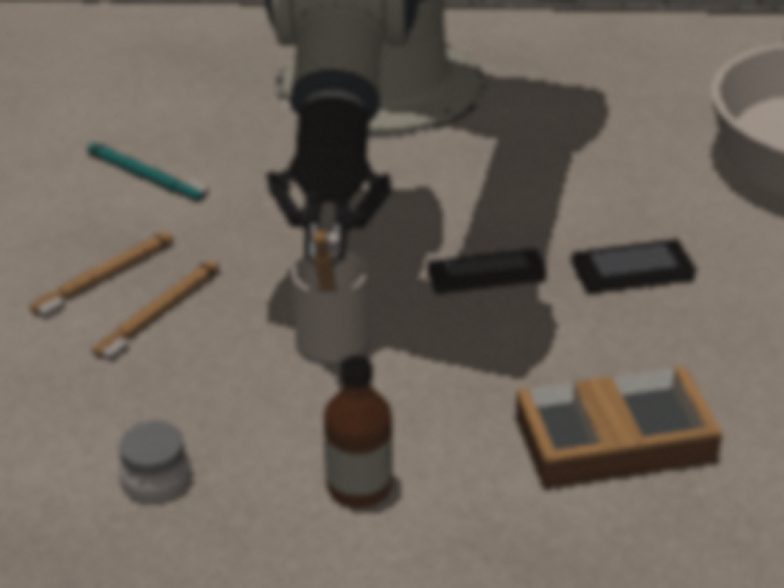

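Emit:
send_rows(
  moves="0.45 0 0 0 0 0 0;0.45 0 0 0 0 0 0;0.45 0 0 0 0 0 0;0.45 0 0 0 0 0 0;0.45 -0.036 0 0.017 0 0 0;0.45 -0.06 0 0.04 0 0 0;0.45 -0.06 0 0.08 0 0 0;0.45 -0.06 0 0.12 0 0 0;0.45 -0.06 0 0.16 0 0 0;0.45 -0.06 0 0.19 0 0 0;0.45 -0.06 0 0.2 0 0 0",
)

```text
time_s: 7.47
eef_pos: [0.5416, -0.023, 0.2957]
ee_rot: [0.379, 0.598, -0.595, 0.38]
force: [1.1, 0.7, -0.9]
gripper_width: 0.451
```

Run:
```python
from h import *
a=np.radians(-32.8);g=np.array([.521,-.2164])+.042*np.array([np.cos(a),np.sin(a)]);print(g)
delta([*g,.2],-32.8)
for n in("scene","top"):
    c=robot.capture(n); save(c,n+"7.png",(130,120,410,330) if n=="scene" else (200,90,420,260),2.8)
    if n=="top":
        for b in blobs(c,bamboo(c),0.014): print("bam",b)
```

```text
[ 0.5563038  -0.23915174]
flip 0 shift [ 0.0147 -0.2161 -0.0957] rv [-1.413   0.4083  2.2151] deg 152.3 rows>= 22
flip 1 shift [ 0.0147 -0.2161 -0.0957] rv [ 0.3188  1.1032 -0.5109] deg 72.0 rows>= 11
q [-0.356  0.265  2.391  2.615  0.693 -1.305] eef [ 0.5416 -0.023   0.2957] t 7.4667 F [ 1.1  0.7 -0.9] w 0.451
bam {'px': (np.float64(165.0), np.float64(23.5)), 'area': 3684, 'c': (1.141, 0.464), 'L': 274, 'W': 187, 'ang': -89.2}
bam {'px': (np.float64(452.3), np.float64(32.6)), 'area': 6023, 'c': (1.118, -0.5296), 'L': 337, 'W': 260, 'ang': -89.2}
bam {'px': (np.float64(221.6), np.float64(149.0)), 'area': 614, 'c': (0.7096, 0.2678), 'L': 176, 'W': 102, 'ang': -76.2}
bam {'px': (np.float64(309.7), np.float64(180.6)), 'area': 101, 'c': (0.6088, -0.0332), 'L': 105, 'W': 13, 'ang': -7.1}
bam {'px': (np.float64(362.7), np.float64(209.2)), 'area': 224, 'c': (0.5211, -0.216), 'L': 187, 'W': 15, 'ang': -33.0}
bam {'px': (np.float64(383.8), np.float64(227.7)), 'area': 221, 'c': (0.459, -0.2886), 'L': 187, 'W': 15, 'ang': -42.1}
bam {'px': (np.float64(518.2), np.float64(356.8)), 'area': 112, 'c': (0.0281, -0.7272), 'L': 37, 'W': 36, 'ang': 44.9}
```

View pics/scene7.png

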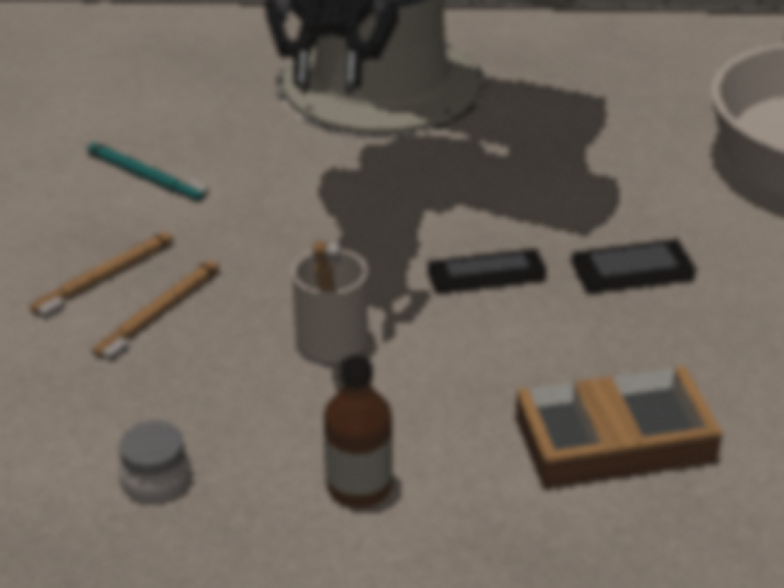

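View pics/top7.png

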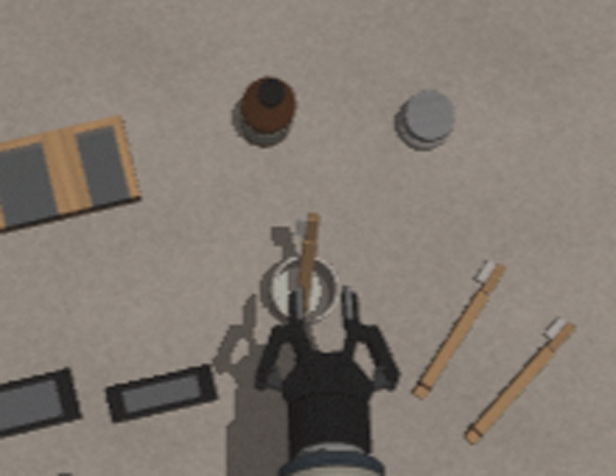

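Emit:
send_rows(
  moves="0.45 0.015 -0.216 -0.05 0.319 1.103 -0.511;0.45 0.015 -0.216 -0.05 0.319 1.103 -0.511;0.45 0.015 -0.216 -0.05 0.319 1.103 -0.511;0.45 0.015 -0.216 -0.05 0.319 1.103 -0.511;0.45 0.015 -0.216 -0.05 0.319 1.103 -0.511;0.45 0.015 -0.216 -0.05 0.319 1.103 -0.511;0.45 0.015 -0.216 -0.05 0.319 1.103 -0.511;0.45 0.015 -0.216 -0.05 0.319 1.103 -0.511;0.45 0.015 -0.216 -0.05 0.319 1.103 -0.511;0.45 0.015 -0.216 -0.05 0.319 1.103 -0.511;0.45 0.015 -0.216 -0.05 0.319 1.103 -0.511;0.45 0.015 -0.216 -0.05 0.319 1.103 -0.511",
)

```text
time_s: 8.57
eef_pos: [0.5597, -0.19, 0.2503]
ee_rot: [0.291, 0.704, -0.639, 0.107]
force: [0.6, 1.7, -0.7]
gripper_width: 0.449
```

Run:
```python
from h import *
delta([.5563,-.239,.1],-32.8)
```

```text
flip 0 shift [-0.0034 -0.049  -0.1503] rv [-0.8145  0.1007  2.7333] deg 163.5 rows>= 24
flip 1 shift [-0.0034 -0.049  -0.1503] rv [ 0.0711  0.575  -0.2918] deg 37.2 rows>= 6
q [-0.618  0.262  1.86   0.594  0.626  0.806] eef [ 0.5597 -0.19    0.2503] t 8.5667 F [ 0.6  1.7 -0.7] w 0.449
```

Emit:
send_rows(
  moves="0.45 -0.003 -0.049 -0.02 0.071 0.575 -0.292;0.45 -0.003 -0.049 -0.04 0.071 0.575 -0.292;0.45 -0.003 -0.049 -0.06 0.071 0.575 -0.292;0.45 -0.003 -0.049 -0.08 0.071 0.575 -0.292;0.45 -0.003 -0.049 -0.1 0.071 0.575 -0.292;0.45 -0.003 -0.049 -0.15 0.071 0.575 -0.292;0.45 -0.003 -0.049 -0.15 0.071 0.575 -0.292;0.45 -0.003 -0.049 -0.15 0.071 0.575 -0.292",
)

```text
time_s: 9.23
eef_pos: [0.5563, -0.2375, 0.0982]
ee_rot: [0.198, 0.679, -0.678, -0.199]
force: [-0.6, -0.1, 0.2]
gripper_width: 0.453
```

Run:
```python
from h import *
c=robot.capture("wrist"); save(c,"w8.png")
B=blobs(c,bamboo(c),0.014,200)
for b in B: print("bam",b)
delta([.5563,-.239,.009],-32.8)
```

```text
bam {'px': (np.float64(285.6), np.float64(239.7)), 'area': 3238, 'c': (0.5268, -0.2217), 'L': 172, 'W': 15, 'ang': -32.8}
bam {'px': (np.float64(403.2), np.float64(235.0)), 'area': 2600, 'c': (0.4842, -0.3089), 'L': 123, 'W': 19, 'ang': -42.1}
bam {'px': (np.float64(8.0), np.float64(376.0)), 'area': 227, 'c': (0.5592, 0.0813), 'L': 29, 'W': 16, 'ang': 81.7}
flip 0 shift [-0.0007 -0.0008 -0.0917] rv [-4.8000e-03  1.4000e-03  3.1383e+00] deg 179.8 rows>= 26
flip 1 shift [-0.0007 -0.0008 -0.0917] rv [ 0.0009  0.0031 -0.0033] deg 0.3 rows>= 3
q [-5.030e-01  6.140e-01  1.533e+00  1.000e-03  9.910e-01  1.636e+00] eef [ 0.557  -0.2382  0.1007] t 9.2833 F [ 0.  -0.9  0.2] w 0.45
```

View pics/w8.png

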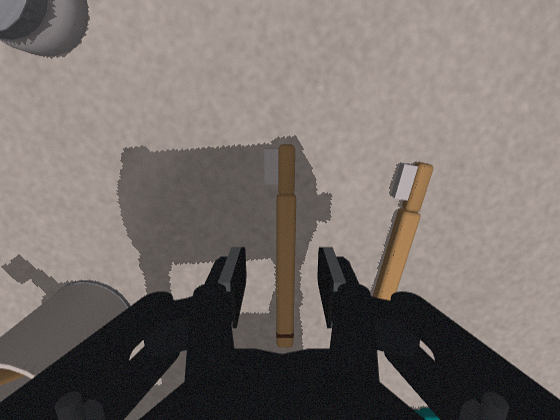

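Emit:
send_rows(
  moves="0.45 -0.001 -0.002 -0.04 0 0 0;0.45 -0.001 -0.002 -0.08 0 0 0;0.45 -0.001 -0.002 -0.092 0 0 0;0.45 -0.001 -0.002 -0.092 0 0 0;0 -0.001 -0.002 -0.092 0 0 0;0 -0.001 -0.002 -0.092 0 0 0;0 -0.001 -0.002 -0.092 0 0 0;0 -0.001 -0.002 -0.092 0 0 0;0 -0.001 -0.002 -0.092 0 0 0;0 -0.001 -0.002 -0.092 0 0 0;0 -0.001 -0.002 -0.092 0 0 0",
)

```text
time_s: 10.2
eef_pos: [0.5585, -0.2419, 0.0127]
ee_rot: [-0.202, -0.678, 0.679, 0.195]
force: [-1.9, -0.6, 7.7]
gripper_width: 0.147
```

Emit:
send_rows(
  moves="0 0 0 0.04 0 0 0;0 0 0 0.08 0 0 0;0 0 0 0.12 0 0 0;0 0 0 0.16 0 0 0;0 0 0 0.2 0 0 0;0 0 0 0.24 0 0 0;0 0 0 0.27 0 0 0;0 0 0 0.27 0 0 0",
)

```text
time_s: 10.87
eef_pos: [0.5596, -0.2423, 0.2894]
ee_rot: [-0.206, -0.677, 0.68, 0.192]
force: [0.0, 0.0, -0.4]
gripper_width: 0.141
```

Run:
```python
from h import *
c=robot.capture("wrist"); save(c,"w9.png")
# left placement, lean 15
th=np.radians(15); b=np.array([np.sin(th),0,np.cos(th)])
butt=np.array([.5625-.014,-.025+.018,.013]); print(butt+b*.136, butt+b*.236)
delta(butt+b*.240,0,75)
```

```text
[ 0.58369939 -0.007       0.14436591] [ 0.60958129 -0.007       0.2409585 ]
flip 0 shift [ 0.0519  0.2348 -0.0412] rv [ 1.6312 -0.477  -2.0901] deg 154.3 rows>= 23
flip 1 shift [ 0.0519  0.2348 -0.0412] rv [-0.3687 -1.2553  0.4871] deg 80.0 rows>= 12
q [-0.506  0.417  1.324 -0.     1.385  1.635] eef [ 0.5587 -0.2418  0.286 ] t 10.9167 F [ 0.9 -0.5 -1.4] w 0.148
```

View pics/w9.png

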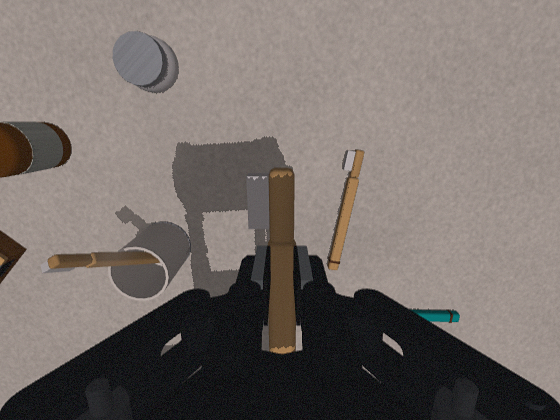

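Run:
```python
from h import *
c=robot.capture("wrist"); P=cloud(c); s=robot.state()
R=Ro.from_quat(s["ee_rot"]); 
for v in (185,200,220,240,260,280,300,320,340):
    q=P[v,276:290]; t=R.inv().apply(q-s["eef_pos"]); print(v,np.median(t,0).round(4))
```

```text
185 [-0.0417 -0.0024 -0.0006]
200 [-0.034  -0.0023 -0.0005]
220 [-0.0233 -0.0023 -0.0005]
240 [-0.012  -0.0019 -0.0005]
260 [-0.0009 -0.0029 -0.0005]
280 [ 0.011  -0.0032 -0.0005]
300 [ 0.0238 -0.0029 -0.0004]
320 [ 0.037  -0.003  -0.0004]
340 [ 0.051  -0.0028 -0.0004]
```

Emit:
send_rows(
  moves="0 0.0 0.05 0.06 -0.369 -1.255 0.487;0 0.0 0.1 0.06 -0.369 -1.255 0.487;0 0.02 0.15 0.06 -0.369 -1.255 0.487;0 0.047 0.235 0.06 -0.369 -1.255 0.487;0 0.047 0.235 0.06 -0.369 -1.255 0.487;0 0.047 0.235 0.06 -0.369 -1.255 0.487;0 0.047 0.235 0.06 -0.369 -1.255 0.487;0 0.047 0.235 0.06 -0.369 -1.255 0.487;0 0.047 0.235 0.06 -0.369 -1.255 0.487;0 0.047 0.235 0.06 -0.369 -1.255 0.487;0 0.047 0.235 0.06 -0.369 -1.255 0.487;0 0.047 0.235 0.06 -0.369 -1.255 0.487",
)

```text
time_s: 11.97
eef_pos: [0.5986, 0.0145, 0.3319]
ee_rot: [0.355, 0.656, -0.614, 0.257]
force: [0.1, 0.4, -0.3]
gripper_width: 0.142
```

Run:
```python
from h import *
delta([.606,-.007,.27],0,75)
```

```text
flip 0 shift [ 0.0074 -0.0215 -0.0619] rv [ 2.6736 -0.057  -1.3496] deg 171.6 rows>= 25
flip 1 shift [ 0.0074 -0.0215 -0.0619] rv [-0.1323 -0.4105  0.075 ] deg 25.1 rows>= 4
q [-0.127  0.123  2.023  0.734  0.138  0.913] eef [0.5986 0.0145 0.3319] t 11.9667 F [ 0.1  0.4 -0.3] w 0.142
```

Emit:
send_rows(
  moves="0 0.007 -0.021 -0.01 -0.132 -0.41 0.075;0 0.007 -0.021 -0.01 -0.132 -0.41 0.075;0 0.007 -0.021 -0.01 -0.132 -0.41 0.075;0 0.007 -0.021 -0.01 -0.132 -0.41 0.075;0 0.007 -0.021 -0.01 -0.132 -0.41 0.075;0 0.007 -0.021 -0.01 -0.132 -0.41 0.075;0 0.007 -0.021 -0.01 -0.132 -0.41 0.075;0 0.007 -0.021 -0.01 -0.132 -0.41 0.075;0 0.007 -0.021 -0.01 -0.132 -0.41 0.075;0 0.007 -0.021 -0.01 -0.132 -0.41 0.075;0 0.007 -0.021 -0.01 -0.132 -0.41 0.075",
)

```text
time_s: 12.88
eef_pos: [0.6054, 0.0044, 0.3197]
ee_rot: [0.383, 0.633, -0.561, 0.373]
force: [-0.2, 1.0, -0.9]
gripper_width: 0.142
```

Run:
```python
from h import *
delta([.608,-.007,.254],0,75)
c=robot.capture("wrist"); P=cloud(c); s=robot.state(); R=Ro.from_quat(s["ee_rot"]); save(c,"w10.png")
for v in (185,220,260,300,340):
    q=P[v,276:290]; t=R.inv().apply(q-s["eef_pos"]); print(v,np.median(t,0).round(4))
c=robot.capture("scene"); save(c,"scene10.png",(130,120,410,330),2.8)
```

```text
flip 0 shift [ 0.0026 -0.0114 -0.0657] rv [ 2.8781  0.11   -1.0559] deg 175.8 rows>= 26
flip 1 shift [ 0.0026 -0.0114 -0.0657] rv [-0.0901 -0.1795 -0.0502] deg 11.9 rows>= 2
q [-0.269  0.25   2.212  2.467  0.529 -1.019] eef [0.6054 0.0044 0.3197] t 12.8833 F [-0.2  1.  -0.9] w 0.142
185 [-0.0421  0.0004 -0.0017]
220 [-0.0237  0.0001 -0.0018]
260 [-0.0013 -0.0008 -0.0019]
300 [ 0.0233 -0.0012 -0.002 ]
340 [ 0.0504 -0.0013 -0.0021]
```

View pics/scene10.png

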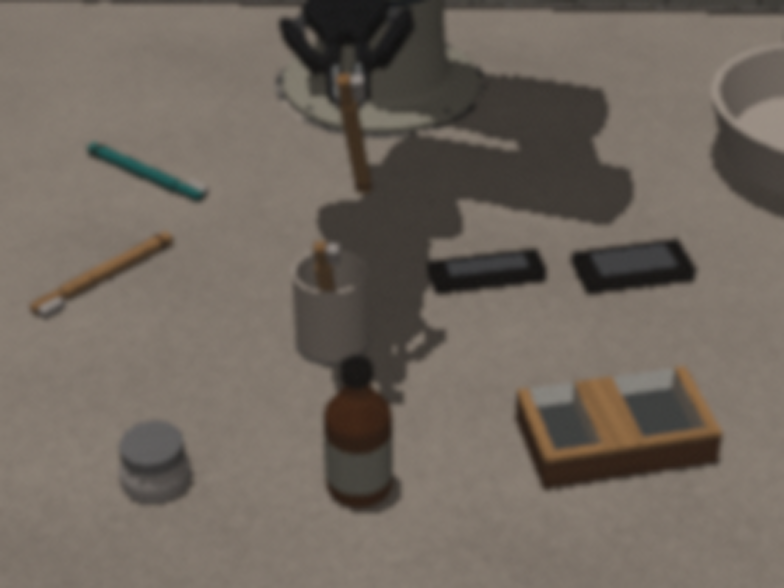

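Run:
```python
import cv2
im=cv2.imread("pics/w10.png")[130:360,200:360]; cv2.imwrite("pics/w10z.png",cv2.resize(im,None,fx=2.6,fy=2.6))
```

```text
(no output)
```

View pics/w10z.png

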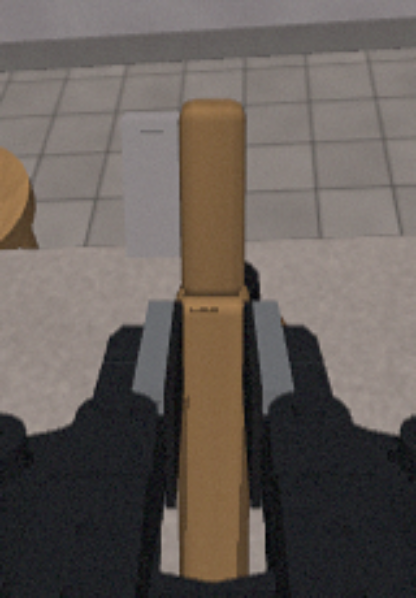

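Emit:
send_rows(
  moves="0 0.002 -0.011 -0.02 -0.09 -0.18 -0.05;0 0.002 -0.011 -0.02 -0.09 -0.18 -0.05;0 0.002 -0.011 -0.02 -0.09 -0.18 -0.05;0 0.002 -0.011 -0.04 -0.09 -0.18 -0.05;0 0.002 -0.011 -0.062 -0.09 -0.18 -0.05;0 0.002 -0.011 -0.062 -0.09 -0.18 -0.05;0 0.002 -0.011 -0.062 -0.09 -0.18 -0.05",
)

```text
time_s: 13.57
eef_pos: [0.6078, -0.004, 0.2554]
ee_rot: [0.429, 0.566, -0.559, 0.428]
force: [-0.8, 0.0, 1.4]
gripper_width: 0.141
```

Run:
```python
from h import *
delta([.577,-.007,.148],0,75)
c=robot.capture("wrist"); P=cloud(c); s=robot.state(); R=Ro.from_quat(s["ee_rot"]); save(c,"w10.png")
for v in (185,220,260,300,340):
    q=P[v,276:290]; t=R.inv().apply(q-s["eef_pos"]); print(v,np.median(t,0).round(4))
c=robot.capture("scene"); save(c,"scene11.png",(130,120,410,330),2.8)
X=R.apply([[.138,.006,-.002]])+s["eef_pos"]; print("butt",X,proj(c,X), (proj(c,X)-[130,120])*2.8)
c=robot.capture("top"); save(c,"top11.png",(200,90,420,260),2.8)
```

```text
flip 0 shift [-0.0308 -0.003  -0.1074] rv [ 3.0259  0.0117 -0.822 ] deg 179.7 rows>= 26
flip 1 shift [-0.0308 -0.003  -0.1074] rv [-0.0078 -0.0069 -0.0056] deg 0.7 rows>= 3
q [-0.234  0.626  2.397  2.89   1.187 -1.532] eef [ 0.6078 -0.004   0.2554] t 13.5667 F [-0.8  0.   1.4] w 0.141
185 [-0.0392  0.0009 -0.0013]
220 [-0.021   0.0001 -0.0014]
260 [ 0.0014 -0.0009 -0.0014]
300 [ 0.0259 -0.0013 -0.0014]
340 [ 0.053  -0.0014 -0.0014]
butt [[ 0.57736004 -0.00168649  0.12245892]] [[255.04103155 211.81431303]] [[350.11488834 257.0800765 ]]
```

View pics/scene11.png

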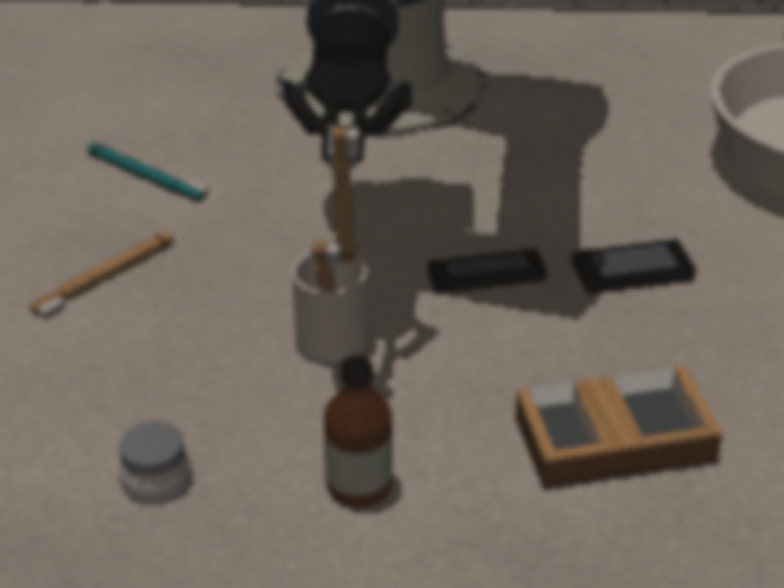

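View pics/top11.png

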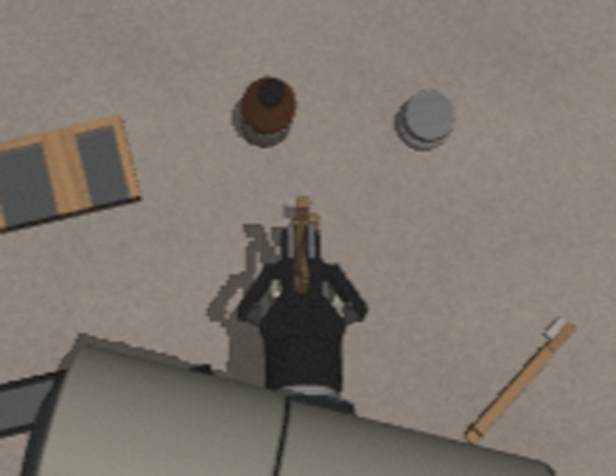

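Emit:
send_rows(
  moves="0 -0.004 -0.003 -0.015 0 0 0;0 -0.007 -0.003 -0.03 0 0 0;0 -0.011 -0.003 -0.045 0 0 0;0 -0.014 -0.003 -0.06 0 0 0;0 -0.014 -0.003 -0.06 0 0 0",
)

```text
time_s: 14.13
eef_pos: [0.5938, -0.0084, 0.196]
ee_rot: [0.43, 0.563, -0.56, 0.429]
force: [-0.2, -0.1, 0.4]
gripper_width: 0.144
```

Run:
```python
from h import *
delta([.583,-.007,.148],0,75)
c=robot.capture("scene"); save(c,"scene12.png",(130,120,410,330),2.8)
```

```text
flip 0 shift [-0.0108  0.0014 -0.048 ] rv [ 3.0302  0.006  -0.8174] deg 179.8 rows>= 26
flip 1 shift [-0.0108  0.0014 -0.048 ] rv [-0.004  -0.0034 -0.0029] deg 0.3 rows>= 2
q [-0.258  0.888  2.474  2.889  1.52  -1.624] eef [ 0.5938 -0.0084  0.196 ] t 14.1333 F [-0.2 -0.1  0.4] w 0.144
```

View pics/scene12.png

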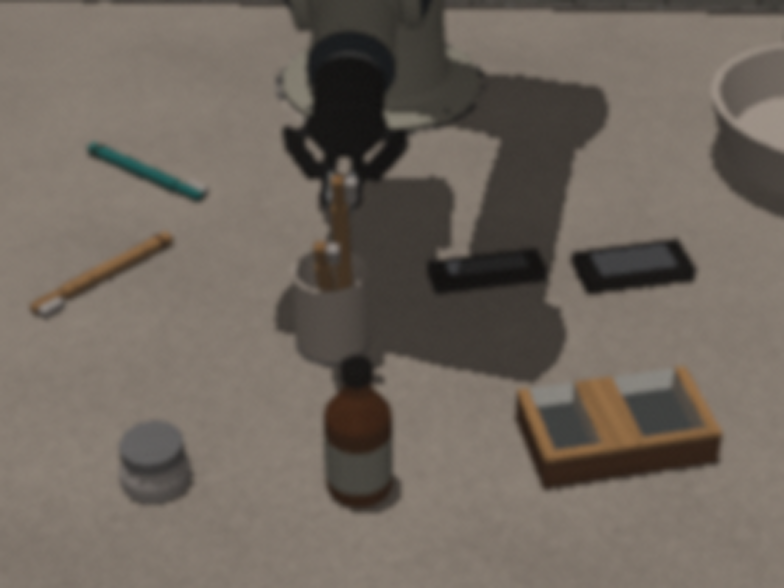

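Emit:
send_rows(
  moves="0 -0.003 0.001 -0.015 0 0 0;0 -0.007 0.001 -0.03 0 0 0;0 -0.009 0.001 -0.042 0 0 0;0 -0.009 0.001 -0.042 0 0 0;0 -0.009 0.001 -0.042 0 0 0",
)

```text
time_s: 14.6
eef_pos: [0.585, -0.0074, 0.156]
ee_rot: [0.43, 0.563, -0.56, 0.43]
force: [0.3, 0.3, 0.7]
gripper_width: 0.142
```

Run:
```python
from h import *
delta([.583,-.007,.148],0,75)
```

```text
flip 0 shift [-0.002   0.0004 -0.008 ] rv [ 3.0316  0.0054 -0.8156] deg 179.9 rows>= 26
flip 1 shift [-0.002   0.0004 -0.008 ] rv [-0.003  -0.002  -0.0028] deg 0.3 rows>= 1
q [-0.263  1.073  2.507  2.881  1.73  -1.681] eef [ 0.585  -0.0074  0.156 ] t 14.6 F [0.3 0.3 0.7] w 0.142
```

Emit:
send_rows(
  moves="0.4 0 0 -0.006 0 0 0;0.4 0 0 -0.006 0 0 0;0.4 0 0 -0.006 0 0 0;0.4 0 0 -0.006 0 0 0;0.4 -0.035 0 0.004 0 0 0;0.4 -0.05 0 0.04 0 0 0;0.4 -0.05 0 0.08 0 0 0;0.4 -0.05 0 0.12 0 0 0;0.4 -0.05 0 0.15 0 0 0;0.4 -0.05 0 0.15 0 0 0",
)

```text
time_s: 15.43
eef_pos: [0.5379, -0.0056, 0.2665]
ee_rot: [0.428, 0.565, -0.559, 0.431]
force: [0.3, 1.5, 0.8]
gripper_width: 0.402
```

Run:
```python
from h import *
for n in("scene","top"):
    c=robot.capture(n); save(c,n+"13.png",(130,120,410,330) if n=="scene" else (200,90,420,260),2.8)
    if n=="top":
        for b in blobs(c,bamboo(c),0.014): print("bam",b)
a=np.radians(-42);g=np.array([.4588,-.288])+.041*np.array([np.cos(a),np.sin(a)]);print(g)
delta([*g,.24],-42)
```

```text
bam {'px': (np.float64(165.0), np.float64(23.4)), 'area': 3674, 'c': (1.141, 0.464), 'L': 274, 'W': 187, 'ang': -89.2}
bam {'px': (np.float64(452.3), np.float64(32.5)), 'area': 6016, 'c': (1.118, -0.5296), 'L': 337, 'W': 260, 'ang': -89.2}
bam {'px': (np.float64(221.4), np.float64(149.1)), 'area': 611, 'c': (0.7095, 0.268), 'L': 176, 'W': 102, 'ang': -76.2}
bam {'px': (np.float64(307.0), np.float64(184.5)), 'area': 240, 'c': (0.6045, -0.0246), 'L': 111, 'W': 30, 'ang': -8.1}
bam {'px': (np.float64(389.4), np.float64(221.4)), 'area': 152, 'c': (0.4797, -0.307), 'L': 132, 'W': 15, 'ang': -42.0}
bam {'px': (np.float64(518.2), np.float64(356.7)), 'area': 114, 'c': (0.0281, -0.7272), 'L': 37, 'W': 36, 'ang': 44.9}
[ 0.48926894 -0.31543435]
flip 0 shift [-0.0484 -0.3102 -0.0309] rv [-1.5261  0.5757  1.9728] deg 146.7 rows>= 21
flip 1 shift [-0.0484 -0.3102 -0.0309] rv [ 0.473   1.2537 -0.6295] deg 84.8 rows>= 13
q [-0.322  0.68   2.601  2.819  1.446 -1.615] eef [ 0.5376 -0.0052  0.2709] t 15.5333 F [-0.1  0.4 -0.5] w 0.398
```

View pics/scene13.png

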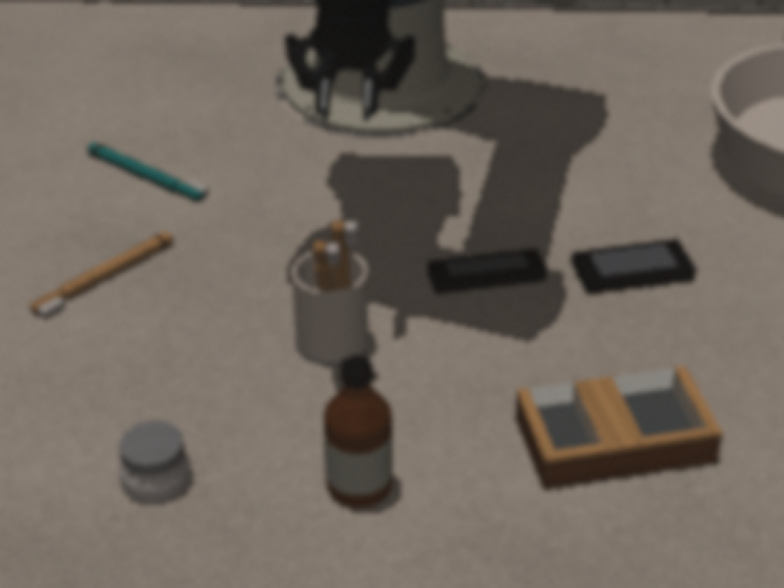

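View pics/top13.png

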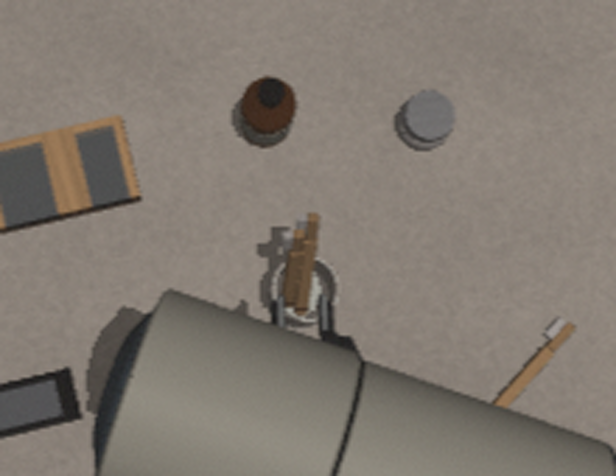

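Emit:
send_rows(
  moves="0.45 0 -0.04 0.03 0.473 1.254 -0.63;0.45 0 -0.08 0.04 0.473 1.254 -0.63;0.45 0 -0.12 0.04 0.473 1.254 -0.63;0.45 0 -0.16 0.04 0.473 1.254 -0.63;0.45 -0.01 -0.2 0.04 0.473 1.254 -0.63;0.45 -0.02 -0.24 0.04 0.473 1.254 -0.63;0.45 -0.04 -0.28 0.04 0.473 1.254 -0.63;0.45 -0.048 -0.31 0 0.473 1.254 -0.63;0.45 -0.048 -0.31 -0.03 0.473 1.254 -0.63;0.45 -0.048 -0.31 -0.06 0.473 1.254 -0.63;0.45 -0.048 -0.31 -0.09 0.473 1.254 -0.63;0.45 -0.048 -0.31 -0.09 0.473 1.254 -0.63",
)

```text
time_s: 16.53
eef_pos: [0.5259, -0.1544, 0.2522]
ee_rot: [0.36, 0.697, -0.601, 0.151]
force: [0.6, 1.3, -1.1]
gripper_width: 0.452
```

Run:
```python
from h import *
delta([.4893,-.3154,.12],-42)
```

```text
flip 0 shift [-0.0366 -0.161  -0.1322] rv [-1.0154  0.186   2.556 ] deg 157.9 rows>= 23
flip 1 shift [-0.0366 -0.161  -0.1322] rv [ 0.1366  0.7456 -0.3945] deg 49.0 rows>= 7
q [-0.673  0.208  2.09   1.149  0.503  0.267] eef [ 0.5259 -0.1544  0.2522] t 16.5333 F [ 0.6  1.3 -1.1] w 0.452
```

Emit:
send_rows(
  moves="0.45 -0.036 -0.161 0.02 0.137 0.746 -0.394;0.45 -0.036 -0.161 0.02 0.137 0.746 -0.394;0.45 -0.036 -0.161 0.02 0.137 0.746 -0.394;0.45 -0.036 -0.161 0.02 0.137 0.746 -0.394;0.45 -0.036 -0.161 0.02 0.137 0.746 -0.394;0.45 -0.036 -0.161 -0.02 0.137 0.746 -0.394;0.45 -0.036 -0.161 -0.06 0.137 0.746 -0.394;0.45 -0.036 -0.161 -0.1 0.137 0.746 -0.394;0.45 -0.036 -0.161 -0.14 0.137 0.746 -0.394;0.45 -0.036 -0.161 -0.14 0.137 0.746 -0.394;0.45 -0.036 -0.161 -0.14 0.137 0.746 -0.394",
)

```text
time_s: 17.45
eef_pos: [0.4893, -0.3134, 0.1104]
ee_rot: [0.25, 0.661, -0.66, -0.253]
force: [0.2, 0.2, 0.2]
gripper_width: 0.451
```

Run:
```python
from h import *
c=robot.capture("wrist"); save(c,"w14.png")
for b in blobs(c,bamboo(c),0.014,200): print("bam",b)
delta([.4893,-.3154,.003],-42)
```

```text
bam {'px': (np.float64(286.2), np.float64(232.1)), 'area': 2972, 'c': (0.4632, -0.295), 'L': 172, 'W': 15, 'ang': -41.9}
flip 0 shift [-0.0008 -0.0009 -0.1102] rv [-2.5000e-03  1.3000e-03  3.1368e+00] deg 179.7 rows>= 26
flip 1 shift [-0.0008 -0.0009 -0.1102] rv [ 0.0008  0.0016 -0.0048] deg 0.3 rows>= 3
q [-0.673  0.571  1.583  0.     0.986  1.625] eef [ 0.4901 -0.3145  0.1132] t 17.5 F [-0.3  0.4  0.7] w 0.449
```

View pics/w14.png

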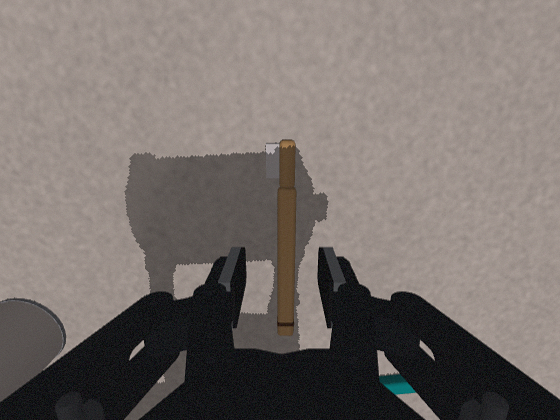

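Emit:
send_rows(
  moves="0.45 -0.002 -0.002 -0.04 0 0 0;0.45 -0.002 -0.002 -0.08 0 0 0;0.45 -0.002 -0.002 -0.109 0 0 0;0.45 -0.002 -0.002 -0.109 0 0 0;0.45 -0.002 -0.002 -0.109 0 0 0;0 -0.002 -0.002 -0.109 0 0 0;0 -0.002 -0.002 -0.109 0 0 0;0 -0.002 -0.002 -0.109 0 0 0;0 -0.002 -0.002 -0.109 0 0 0;0 -0.002 -0.002 -0.109 0 0 0;0 -0.002 -0.002 -0.109 0 0 0;0 -0.002 -0.002 -0.109 0 0 0",
)

```text
time_s: 18.5
eef_pos: [0.4901, -0.3187, 0.0084]
ee_rot: [-0.256, -0.659, 0.662, 0.249]
force: [-2.9, 0.1, 19.3]
gripper_width: 0.167
```

Emit:
send_rows(
  moves="0 0 0 0.04 0 0 0;0 0 0 0.08 0 0 0;0 0 0 0.12 0 0 0;0 0 0 0.16 0 0 0;0 0 0 0.2 0 0 0;0 0 0 0.24 0 0 0;0 0 0 0.28 0 0 0;0 0 0 0.32 0 0 0;0 0 0 0.32 0 0 0",
)

```text
time_s: 19.25
eef_pos: [0.4907, -0.3189, 0.3356]
ee_rot: [-0.259, -0.658, 0.663, 0.246]
force: [1.1, -0.6, -0.1]
gripper_width: 0.166
```

Run:
```python
from h import *
c=robot.capture("wrist"); P=cloud(c); s=robot.state(); R=Ro.from_quat(s["ee_rot"]); save(c,"w15.png")
for v in (175,185,220,260,300,340):
    q=P[v,276:290]; t=R.inv().apply(q-s["eef_pos"]); print(v,np.median(t,0).round(4))
delta([.606,-.045,.33],0,70)
```

```text
175 [-0.0473 -0.0076 -0.0003]
185 [-0.0424 -0.0076 -0.0003]
220 [-0.0245 -0.0076 -0.0003]
260 [-0.0029 -0.0084 -0.0003]
300 [ 0.0209 -0.0088 -0.0002]
340 [ 0.0474 -0.0084 -0.0002]
flip 0 shift [ 0.116   0.2733 -0.0018] rv [ 1.445  -0.552  -2.0291] deg 146.2 rows>= 21
flip 1 shift [ 0.116   0.2733 -0.0018] rv [-0.4392 -1.1491  0.6378] deg 79.4 rows>= 12
q [-6.780e-01  3.470e-01  1.310e+00 -1.000e-03  1.468e+00  1.623e+00] eef [ 0.49   -0.3183  0.3318] t 19.3 F [ 0.1 -0.1 -0.9] w 0.163
```

View pics/w15.png

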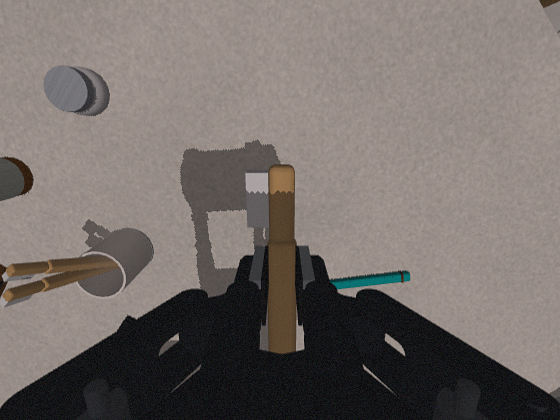

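Run:
```python
from h import *
for n in("wrist","top"):
    c=robot.capture(n); P=cloud(c); m=bamboo(c)
    sel=m&(abs(P[...,0]-.6)<.1)&(abs(P[...,1]+.025)<.09)
    Q=P[sel]
    for z0 in (.02,.05,.08,.1,.12,.14,.16,.175):
        q=Q[abs(Q[:,2]-z0)<.008]
        if len(q)>3: print(n,z0,len(q),"x",q[:,0].min().round(3),q[:,0].max().round(3),"y",np.sort(q[:,1])[::max(1,len(q)//8)].round(3))
    save(c,n+"16.png",(200,90,420,260) if n=="top" else None,2.8 if n=="top" else 1)
c=robot.capture("top")
h=c["img"]; P=cloud(c)
```

```text
wrist 0.05 31 x 0.555 0.561 y [-0.022 -0.021 -0.019 -0.014 -0.012 -0.011 -0.009 -0.008 -0.008 -0.006
 -0.004]
wrist 0.08 157 x 0.565 0.587 y [-0.033 -0.032 -0.031 -0.029 -0.024 -0.018 -0.015 -0.011 -0.005]
wrist 0.1 240 x 0.572 0.598 y [-0.033 -0.032 -0.031 -0.029 -0.023 -0.016 -0.015 -0.012]
wrist 0.12 291 x 0.578 0.608 y [-0.034 -0.032 -0.031 -0.029 -0.021 -0.016 -0.015 -0.012 -0.004]
wrist 0.14 347 x 0.584 0.617 y [-0.034 -0.032 -0.031 -0.029 -0.022 -0.016 -0.015 -0.013 -0.005]
wrist 0.16 290 x 0.593 0.629 y [-0.033 -0.031 -0.03  -0.029 -0.025 -0.015 -0.014 -0.012 -0.005]
wrist 0.175 357 x 0.597 0.635 y [-0.032 -0.03  -0.029 -0.026 -0.022 -0.015 -0.014 -0.012 -0.006]
top 0.02 4 x 0.542 0.552 y [-0.028 -0.025 -0.021 -0.018]
top 0.05 22 x 0.553 0.565 y [-0.029 -0.028 -0.025 -0.023 -0.019 -0.018 -0.013 -0.012 -0.009 -0.006
 -0.003]
top 0.08 22 x 0.567 0.579 y [-0.03  -0.029 -0.027 -0.026 -0.023 -0.02  -0.02  -0.017 -0.01  -0.007
 -0.004]
top 0.1 23 x 0.574 0.59 y [-0.031 -0.028 -0.025 -0.022 -0.021 -0.018 -0.015 -0.012 -0.009 -0.006
 -0.005 -0.002]
top 0.12 19 x 0.579 0.597 y [-0.029 -0.026 -0.026 -0.023 -0.017 -0.014 -0.01  -0.008 -0.007 -0.004]
top 0.14 31 x 0.586 0.61 y [-0.03  -0.028 -0.027 -0.025 -0.022 -0.018 -0.015 -0.012 -0.006 -0.003
 -0.003]
top 0.16 21 x 0.593 0.622 y [-0.029 -0.029 -0.026 -0.025 -0.023 -0.022 -0.017 -0.011 -0.011 -0.007
 -0.004]
top 0.175 24 x 0.6 0.633 y [-0.028 -0.027 -0.025 -0.024 -0.021 -0.015 -0.012 -0.009]
```

View pics/top16.png

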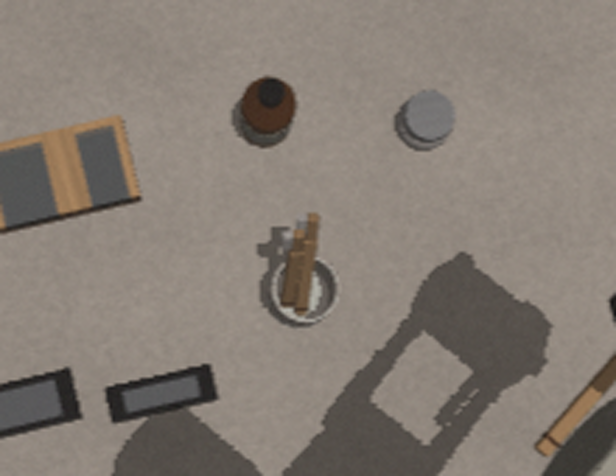

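Emit:
send_rows(
  moves="0 0.04 0.04 0.01 -0.46 -1.22 0.63;0 0.08 0.08 0.02 -0.46 -1.22 0.63;0 0.1 0.12 0.02 -0.46 -1.22 0.63;0 0.12 0.16 0.02 -0.46 -1.22 0.63;0 0.12 0.2 0.02 -0.46 -1.22 0.63;0 0.12 0.24 0.02 -0.46 -1.22 0.63;0 0.12 0.272 0.02 -0.46 -1.22 0.63;0 0.12 0.272 0.02 -0.46 -1.22 0.63;0 0.12 0.272 0.02 -0.46 -1.22 0.63;0 0.12 0.272 0.02 -0.46 -1.22 0.63;0 0.12 0.272 0.02 -0.46 -1.22 0.63;0 0.12 0.272 0.02 -0.46 -1.22 0.63",
)

```text
time_s: 20.45
eef_pos: [0.6076, -0.0285, 0.3386]
ee_rot: [0.375, 0.655, -0.61, 0.242]
force: [0.6, -0.8, 0.0]
gripper_width: 0.161
```

Run:
```python
from h import *
delta([.6125,-.046,.33],0,75)
```

```text
flip 0 shift [ 0.0049 -0.0175 -0.0086] rv [ 2.6423 -0.0956 -1.3173] deg 169.3 rows>= 25
flip 1 shift [ 0.0049 -0.0175 -0.0086] rv [-0.1656 -0.4     0.1117] deg 25.6 rows>= 4
q [-0.232  0.126  2.001  0.924  0.196  0.709] eef [ 0.6076 -0.0285  0.3386] t 20.45 F [ 0.6 -0.8  0. ] w 0.161
```

Emit:
send_rows(
  moves="0 0.005 -0.018 0 -0.166 -0.4 0.112;0 0.005 -0.018 0 -0.166 -0.4 0.112;0 0.005 -0.018 0 -0.166 -0.4 0.112;0 0.005 -0.018 0 -0.166 -0.4 0.112;0 0.005 -0.018 0 -0.166 -0.4 0.112;0 0.005 -0.018 0 -0.166 -0.4 0.112;0 0.005 -0.018 0 -0.166 -0.4 0.112;0 0.005 -0.018 0 -0.166 -0.4 0.112;0 0.005 -0.018 0 -0.166 -0.4 0.112;0 0.005 -0.018 0 -0.166 -0.4 0.112;0 0.005 -0.018 0 -0.166 -0.4 0.112",
)

```text
time_s: 21.37
eef_pos: [0.6138, -0.0422, 0.3386]
ee_rot: [0.421, 0.582, -0.558, 0.416]
force: [0.5, 1.5, -0.1]
gripper_width: 0.161
```

Run:
```python
from h import *
delta([.6125,-.046,.253],0,75)
```

```text
flip 0 shift [-0.0013 -0.0038 -0.0856] rv [ 2.9905  0.0366 -0.8704] deg 178.5 rows>= 26
flip 1 shift [-0.0013 -0.0038 -0.0856] rv [-0.032  -0.0429 -0.0158] deg 3.2 rows>= 3
q [-0.37   0.308  2.255  2.571  0.749 -1.222] eef [ 0.6138 -0.0422  0.3386] t 21.3667 F [ 0.5  1.5 -0.1] w 0.161
```

Emit:
send_rows(
  moves="0 -0.001 -0.004 -0.02 -0.032 -0.043 -0.016;0 -0.001 -0.004 -0.04 -0.032 -0.043 -0.016;0 -0.001 -0.004 -0.06 -0.032 -0.043 -0.016;0 -0.001 -0.004 -0.082 -0.032 -0.043 -0.016;0 -0.001 -0.004 -0.082 -0.032 -0.043 -0.016;0 -0.001 -0.004 -0.082 -0.032 -0.043 -0.016",
)

```text
time_s: 21.87
eef_pos: [0.6129, -0.0446, 0.2543]
ee_rot: [0.429, 0.565, -0.56, 0.428]
force: [-0.2, 0.5, -0.1]
gripper_width: 0.164
```

Run:
```python
from h import *
delta([.584,-.046,.146],0,75)
s=robot.state(); R=Ro.from_quat(s["ee_rot"]); print("butt",R.apply([.137,0,0])+s["eef_pos"])
for n in("scene","top"):
    c=robot.capture(n); save(c,n+"18.png",(200,150,320,270) if n=="scene" else (260,130,360,230),5)
```

```text
flip 0 shift [-0.0289 -0.0014 -0.1083] rv [ 3.0276  0.0066 -0.8228] deg 179.8 rows>= 26
flip 1 shift [-0.0289 -0.0014 -0.1083] rv [-0.0051 -0.0071 -0.003 ] deg 0.5 rows>= 3
q [-0.362  0.625  2.374  2.757  1.169 -1.51 ] eef [ 0.6129 -0.0446  0.2543] t 21.8667 F [-0.2  0.5 -0.1] w 0.164
butt [ 0.57645375 -0.04406003  0.1221839 ]
```

View pics/scene18.png

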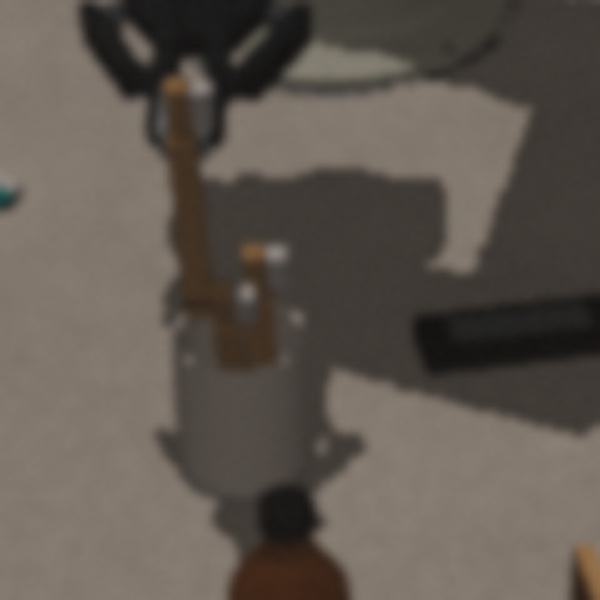

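View pics/top18.png

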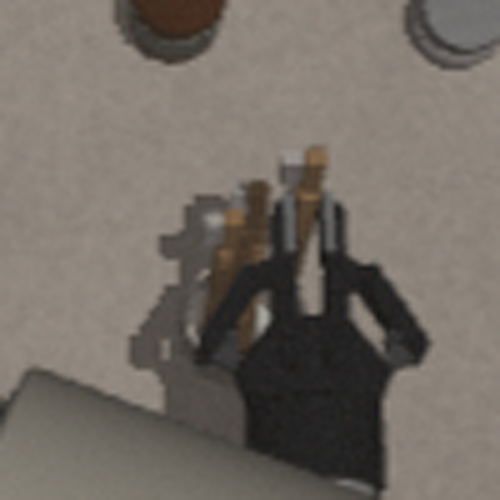

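Emit:
send_rows(
  moves="0 -0.004 -0.001 -0.015 0 0 0;0 -0.008 -0.001 -0.03 0 0 0;0 -0.012 -0.001 -0.045 0 0 0;0 -0.016 -0.001 -0.06 0 0 0;0 -0.02 -0.001 -0.075 0 0 0;0 -0.024 -0.001 -0.09 0 0 0;0 -0.027 -0.001 -0.1 0 0 0;0 -0.028 -0.001 -0.104 0 0 0;0 -0.028 -0.001 -0.104 0 0 0",
)

```text
time_s: 22.72
eef_pos: [0.5856, -0.0459, 0.1528]
ee_rot: [0.43, 0.563, -0.56, 0.43]
force: [-0.3, -0.3, -0.0]
gripper_width: 0.166
```

Run:
```python
from h import *
delta([.584,-.046,.146],0,75)
for n in("scene","top"):
    c=robot.capture(n); save(c,n+"19.png",(200,150,320,270) if n=="scene" else (260,130,360,230),5)
```

```text
flip 0 shift [-0.0016 -0.0001 -0.0068] rv [ 3.0318  0.0061 -0.8147] deg 179.9 rows>= 26
flip 1 shift [-0.0016 -0.0001 -0.0068] rv [-0.0031 -0.0015 -0.0032] deg 0.3 rows>= 1
q [-0.404  1.07   2.491  2.745  1.694 -1.731] eef [ 0.5856 -0.0459  0.1528] t 22.7167 F [-0.3 -0.3 -0. ] w 0.166
```

View pics/scene19.png

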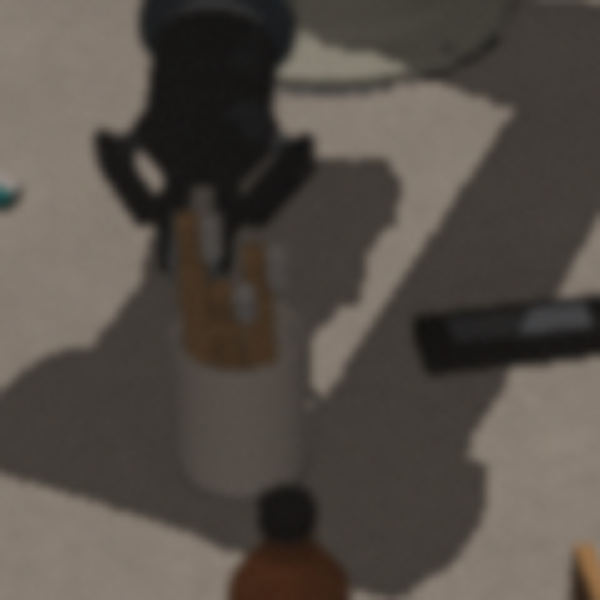

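Emit:
send_rows(
  moves="0.35 0 0 -0.004 0 0 0;0.35 0 0 -0.004 0 0 0;0.35 0 0 -0.004 0 0 0;0.35 0 0 -0.004 0 0 0;0.35 -0.035 0 0.006 0 0 0;0.35 -0.045 0 0.04 0 0 0;0.35 -0.045 0 0.08 0 0 0;0.35 -0.045 0 0.12 0 0 0;0.35 -0.045 0 0.16 0 0 0;0.35 -0.045 0 0.2 0 0 0;0.35 -0.045 0 0.2 0 0 0",
)

```text
time_s: 23.73
eef_pos: [0.5426, -0.0425, 0.2867]
ee_rot: [0.428, 0.566, -0.558, 0.431]
force: [0.3, 1.2, 0.3]
gripper_width: 0.352
```

Run:
```python
from h import *
for n in("scene","top"):
    c=robot.capture(n); save(c,n+"20.png",(130,120,410,330) if n=="scene" else (130,90,420,300),2.6)
im=c["img"].astype(int); P=cloud(c)
dark=(im.max(-1)<75)&(P[...,2]<0.05)&(P[...,0]>0.3)&(P[...,0]<.6)&(P[...,1]>0)
for b in blobs(c,dark,0.018): print("dark",b)
for b in blobs(c,bamboo(c),0.039): print("bam",b)
print(robot.state()["eef_pos"],robot.state()["qpos"])
```

```text
dark {'px': (np.float64(22.6), np.float64(227.5)), 'area': 2617, 'c': (0.4552, 0.9148), 'L': 229, 'W': 155, 'ang': 2.5}
dark {'px': (np.float64(207.7), np.float64(234.4)), 'area': 393, 'c': (0.4284, 0.307), 'L': 129, 'W': 62, 'ang': -75.7}
dark {'px': (np.float64(257.5), np.float64(232.0)), 'area': 583, 'c': (0.4018, 0.1212), 'L': 153, 'W': 140, 'ang': 21.7}
bam {'px': (np.float64(165.0), np.float64(23.4)), 'area': 3672, 'c': (1.1287, 0.4575), 'L': 270, 'W': 184, 'ang': -89.2}
bam {'px': (np.float64(452.3), np.float64(32.5)), 'area': 6020, 'c': (1.1061, -0.519), 'L': 331, 'W': 255, 'ang': -89.2}
bam {'px': (np.float64(221.5), np.float64(149.0)), 'area': 612, 'c': (0.7048, 0.2648), 'L': 173, 'W': 100, 'ang': -76.2}
bam {'px': (np.float64(308.8), np.float64(185.0)), 'area': 316, 'c': (0.5999, -0.0325), 'L': 109, 'W': 49, 'ang': -11.3}
bam {'px': (np.float64(518.1), np.float64(356.7)), 'area': 113, 'c': (0.0343, -0.7123), 'L': 39, 'W': 33, 'ang': -1.7}
[ 0.54241607 -0.0419063   0.29096022] [-0.47836243  0.54545331  2.53661929  2.64248948  1.26178574 -1.53928856]
```

View pics/scene20.png

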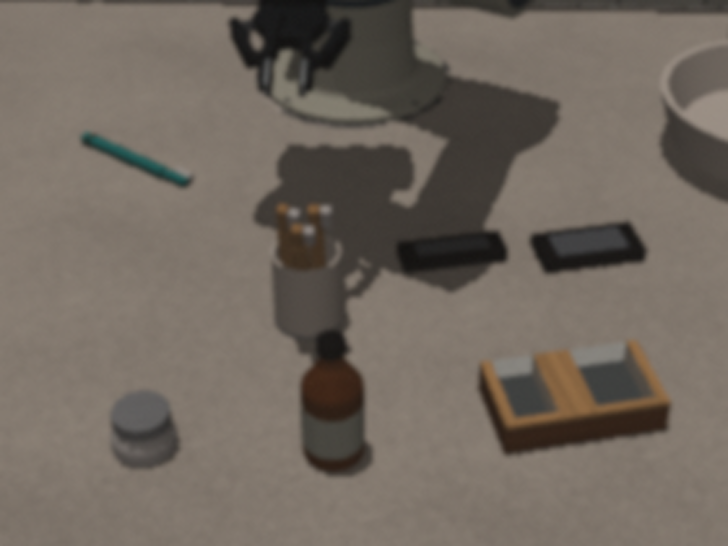

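View pics/top20.png

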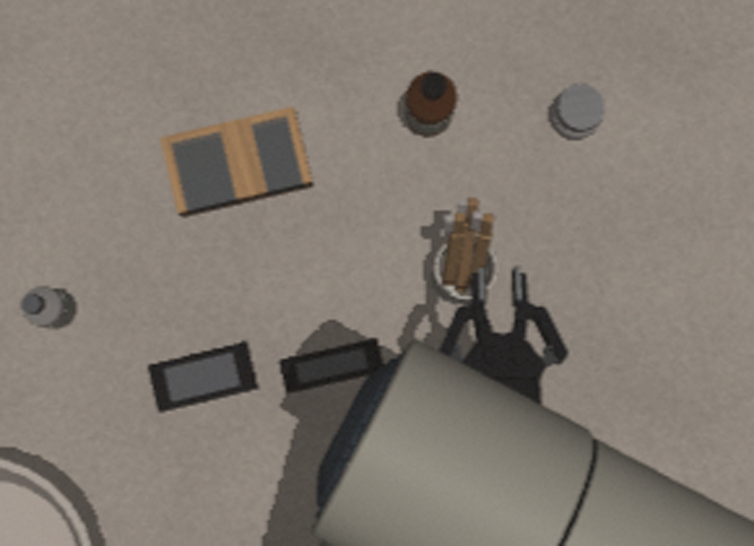

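Run:
```python
from h import *
delta([.45,.25,.3],104.3)
delta([.45,.25,.3],50)
```

```text
flip 0 shift [-0.0924  0.2919  0.009 ] rv [ 0.8528  1.1141 -1.1234] deg 103.0 rows>= 15
flip 1 shift [-0.0924  0.2919  0.009 ] rv [-1.1786  0.9022  1.513 ] deg 121.4 rows>= 18
q [-0.478  0.545  2.537  2.642  1.262 -1.539] eef [ 0.5424 -0.0419  0.291 ] t 23.8333 F [-0.1 -0.7  0.2] w 0.35
flip 0 shift [-0.0924  0.2919  0.009 ] rv [ 1.4423  0.6854 -1.8806] deg 141.4 rows>= 21
flip 1 shift [-0.0924  0.2919  0.009 ] rv [-0.5797  1.2198  0.7315] deg 88.0 rows>= 13
q [-0.478  0.545  2.537  2.642  1.262 -1.539] eef [ 0.5424 -0.0419  0.291 ] t 23.8333 F [-0.1 -0.7  0.2] w 0.35
```

Emit:
send_rows(
  moves="0.95 0 0.03 0.02 -0.58 1.22 0.73;0.95 0 0.07 0.02 -0.58 1.22 0.73;0.95 0 0.11 0.02 -0.58 1.22 0.73;0.95 0 0.15 0.02 -0.58 1.22 0.73;0.95 0 0.19 0.02 -0.58 1.22 0.73;0.95 -0.02 0.23 0.02 -0.58 1.22 0.73;0.95 -0.05 0.27 0.02 -0.58 1.22 0.73;0.95 -0.09 0.29 0.02 -0.58 1.22 0.73;0.95 -0.09 0.29 0.02 -0.58 1.22 0.73;0.95 -0.09 0.29 0.02 -0.58 1.22 0.73;0.95 -0.09 0.29 0.02 -0.58 1.22 0.73;0.95 -0.09 0.29 0.02 -0.58 1.22 0.73",
)

```text
time_s: 24.83
eef_pos: [0.5027, 0.1773, 0.2884]
ee_rot: [0.137, 0.692, -0.575, 0.415]
force: [0.4, 1.3, 0.4]
gripper_width: 0.949
```

Run:
```python
from h import *
delta([.45,.25,.25],104.3)
```

```text
flip 0 shift [-0.0527  0.0727 -0.0384] rv [ 0.4055  0.8355 -1.643 ] deg 108.1 rows>= 16
flip 1 shift [-0.0527  0.0727 -0.0384] rv [-0.7969  0.3868  1.3047] deg 90.4 rows>= 13
q [0.059 0.098 2.152 1.198 0.284 0.124] eef [0.5027 0.1773 0.2884] t 24.8333 F [0.4 1.3 0.4] w 0.949
```

Emit:
send_rows(
  moves="0.95 -0.053 0.073 0 -0.797 0.387 1.305;0.95 -0.053 0.073 0 -0.797 0.387 1.305;0.95 -0.053 0.073 0 -0.797 0.387 1.305;0.95 -0.053 0.073 0 -0.797 0.387 1.305;0.95 -0.053 0.073 0 -0.797 0.387 1.305;0.95 -0.053 0.073 0 -0.797 0.387 1.305;0.95 -0.053 0.073 0 -0.797 0.387 1.305;0.95 -0.053 0.073 0 -0.797 0.387 1.305;0.95 -0.053 0.073 0 -0.797 0.387 1.305;0.95 -0.053 0.073 0 -0.797 0.387 1.305;0.95 -0.053 0.073 0 -0.797 0.387 1.305;0.95 -0.053 0.073 0 -0.797 0.387 1.305",
)

```text
time_s: 25.83
eef_pos: [0.4501, 0.2486, 0.2889]
ee_rot: [-0.467, 0.497, -0.473, 0.558]
force: [0.3, 0.5, 0.2]
gripper_width: 0.951
```

Run:
```python
from h import *
delta([.4386,.268,.2],104.3)
c=robot.capture("wrist"); save(c,"w21.png")
```

```text
flip 0 shift [-0.0115  0.0194 -0.0889] rv [ 0.0775  0.182  -2.9414] deg 168.9 rows>= 25
flip 1 shift [-0.0115  0.0194 -0.0889] rv [-0.1232  0.0525  0.1937] deg 13.5 rows>= 3
q [0.329 0.228 1.615 0.097 1.202 0.243] eef [0.4501 0.2486 0.2889] t 25.8333 F [0.3 0.5 0.2] w 0.951
```

View pics/w21.png

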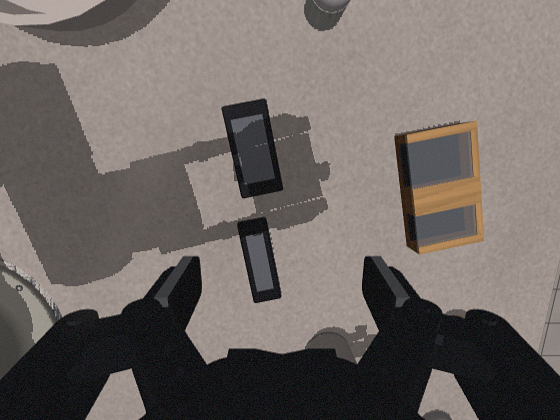

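Emit:
send_rows(
  moves="0.95 -0.011 0.019 -0.03 -0.123 0.052 0.194;0.95 -0.011 0.019 -0.06 -0.123 0.052 0.194;0.95 -0.011 0.019 -0.089 -0.123 0.052 0.194;0.95 -0.011 0.019 -0.089 -0.123 0.052 0.194;0.95 -0.011 0.019 -0.089 -0.123 0.052 0.194",
)

```text
time_s: 26.3
eef_pos: [0.4383, 0.2677, 0.1999]
ee_rot: [-0.555, 0.436, -0.435, 0.559]
force: [0.6, -0.3, 0.3]
gripper_width: 0.948
```

Run:
```python
from h import *
delta([.4386,.268,.004],104.3)
c=robot.capture("wrist"); save(c,"w22.png"); P=cloud(c)
im=c["img"].astype(int)
dark=(im.max(-1)<75)&(P[...,2]<0.03)&(P[...,2]>.008)
for b in blobs(c,dark,0.018,200): print("dark",b)
top=(abs(P[...,2]-.018)<.005)
for b in blobs(c,cv2.morphologyEx(top.astype(np.uint8),cv2.MORPH_OPEN,np.ones((5,5))),0.018,300): print("h18",b)
for b in blobs(c,bamboo(c),0.039,300): print("bam",b)
```

```text
flip 0 shift [ 0.0003  0.0003 -0.1959] rv [ 2.3000e-03  7.4000e-03 -3.1358e+00] deg 179.7 rows>= 26
flip 1 shift [ 0.0003  0.0003 -0.1959] rv [-0.0047  0.0015  0.0058] deg 0.4 rows>= 5
q [0.43  0.373 1.66  0.004 1.105 0.184] eef [0.4383 0.2677 0.1999] t 26.3 F [ 0.6 -0.3  0.3] w 0.948
dark {'px': (np.float64(280.4), np.float64(142.9)), 'area': 6114, 'c': (0.4252, 0.31), 'L': 128, 'W': 61, 'ang': -76.0}
dark {'px': (np.float64(463.6), np.float64(224.7)), 'area': 2045, 'c': (0.6613, 0.2747), 'L': 204, 'W': 95, 'ang': 77.4}
dark {'px': (np.float64(259.5), np.float64(273.2)), 'area': 1922, 'c': (0.4404, 0.1477), 'L': 131, 'W': 43, 'ang': -76.8}
dark {'px': (np.float64(448.5), np.float64(392.3)), 'area': 210, 'c': (0.7424, 0.0303), 'L': 51, 'W': 19, 'ang': 79.5}
h18 {'px': (np.float64(278.8), np.float64(142.9)), 'area': 6799, 'c': (0.4252, 0.31), 'L': 128, 'W': 61, 'ang': -76.0}
h18 {'px': (np.float64(259.3), np.float64(276.8)), 'area': 3167, 'c': (0.4405, 0.1464), 'L': 128, 'W': 43, 'ang': -76.8}
bam {'px': (np.float64(517.4), np.float64(174.5)), 'area': 1012, 'c': (0.6737, 0.3459), 'L': 89, 'W': 13, 'ang': 14.0}
bam {'px': (np.float64(509.2), np.float64(262.1)), 'area': 4165, 'c': (0.7033, 0.255), 'L': 150, 'W': 104, 'ang': -76.1}
```

View pics/w22.png

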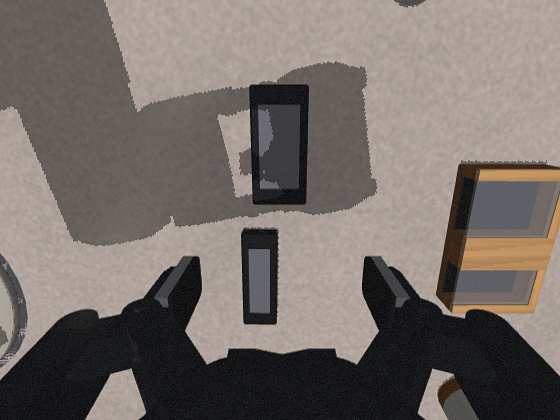

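Emit:
send_rows(
  moves="0.95 -0.001 0.002 -0.04 0 0 0;0.95 -0.001 0.002 -0.08 0 0 0;0.95 -0.001 0.002 -0.12 0 0 0;0.95 -0.001 0.002 -0.16 0 0 0;0.95 -0.001 0.002 -0.188 0 0 0;0.95 -0.001 0.002 -0.196 0 0 0;0.95 -0.001 0.002 -0.196 0 0 0;0.95 -0.001 0.002 -0.196 0 0 0",
)

```text
time_s: 27.02
eef_pos: [0.4401, 0.2706, 0.0073]
ee_rot: [-0.553, 0.435, -0.436, 0.561]
force: [0.4, -0.4, 1.2]
gripper_width: 0.952
```

Run:
```python
from h import *
delta([.4369,.2697,.004],104.0)
c=robot.capture("wrist"); save(c,"w23.png")
```

```text
flip 0 shift [-0.0032 -0.0009 -0.0033] rv [ 0.0137  0.0114 -3.1413] deg 180.0 rows>= 26
flip 1 shift [-0.0032 -0.0009 -0.0033] rv [-0.0072  0.0087  0.0002] deg 0.7 rows>= 1
q [0.434 0.678 1.823 0.005 0.629 0.186] eef [0.4401 0.2706 0.0073] t 27.0167 F [ 0.4 -0.4  1.2] w 0.952
```

View pics/w23.png

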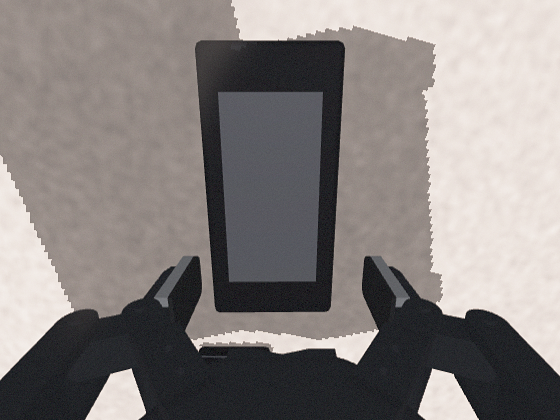

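Emit:
send_rows(
  moves="0.95 -0.004 0 -0.003 0 0 0;0.95 -0.004 0 -0.003 0 0 0;0 -0.004 0 -0.003 0 0 0;0 -0.004 0 -0.003 0 0 0;0 -0.004 0 -0.003 0 0 0;0 -0.004 0 -0.003 0 0 0;0 -0.004 0 -0.003 0 0 0;0 -0.004 0 -0.003 0 0 0;0 -0.004 0 -0.003 0 0 0",
  squeeze=60,
)

```text
time_s: 27.82
eef_pos: [0.4353, 0.2706, 0.0036]
ee_rot: [-0.554, 0.434, -0.436, 0.561]
force: [-3.8, -1.4, 19.4]
gripper_width: 0.708
```

Emit:
send_rows(
  moves="0 0 0 0.04 0 0 0;0 0 0 0.08 0 0 0;0 0 0 0.12 0 0 0;0 0 0 0.16 0 0 0;0 0 0 0.16 0 0 0;0 0 0 0.16 0 0 0",
)

```text
time_s: 28.32
eef_pos: [0.4361, 0.2709, 0.1649]
ee_rot: [-0.553, 0.434, -0.437, 0.562]
force: [0.0, 1.0, -1.5]
gripper_width: 0.702
```

```bash
cat >> h.py <<'E'
def ptool(y0,half,show=True):
    """palette held: fit plane+rect in tool frame from wrist depth. y0 expected tool-y of top surface"""
    c=robot.capture("wrist"); s=robot.state(); R=Ro.from_quat(s["ee_rot"]); P=cloud(c)
    T=R.inv().apply((P-s["eef_pos"]).reshape(-1,3)).reshape(P.shape)
    m=(abs(T[...,1]-y0)<.012)&(abs(T[...,2])<half)&(T[...,0]<-.0)&(T[...,0]>-.125)
    m=cv2.morphologyEx(m.astype(np.uint8),cv2.MORPH_OPEN,np.ones((3,3)))>0
    Q=T[m]; 
    A=np.c_[Q[:,0],Q[:,2],np.ones(len(Q))]; k=np.linalg.lstsq(A,Q[:,1],rcond=None)[0]
    (cx,cz),(w,h),a=cv2.minAreaRect((Q[:,[0,2]]*1000).astype(np.float32))
    print("n",len(Q),"plane dy/dx,dy/dz,y0",k.round(4),"x range",Q[:,0].min().round(4),Q[:,0].max().round(4))
    for x in (-.09,-.07,-.05,-.03):
        q=Q[abs(Q[:,0]-x)<.004]; print("x",x,"z edges",np.percentile(q[:,2],[1,99]).round(4),"mid",np.percentile(q[:,2],[1,99]).mean().round(4),"y",np.median(q[:,1]).round(4))
    return c,s
E
python3 - <<'E'
from h import *
c,s=ptool(-.014,.05); save(c,"w24.png")
print(s["eef_pos"],s["gripper_width"]*85,s["force"])
E
```

```text
n 33577 plane dy/dx,dy/dz,y0 [-0.0167  0.0054 -0.0159] x range -0.1056 -0.0
x -0.09 z edges [-0.0289  0.0308] mid 0.0009 y -0.0144
x -0.07 z edges [-0.029   0.0307] mid 0.0008 y -0.0148
x -0.05 z edges [-0.029   0.0308] mid 0.0009 y -0.0149
x -0.03 z edges [-0.0289  0.0309] mid 0.001 y -0.0151
[0.43511251 0.27044766 0.16317272] 59.82708131424864 [ 0.09149448  0.45417322 -1.83938287]
```

View pics/w24.png

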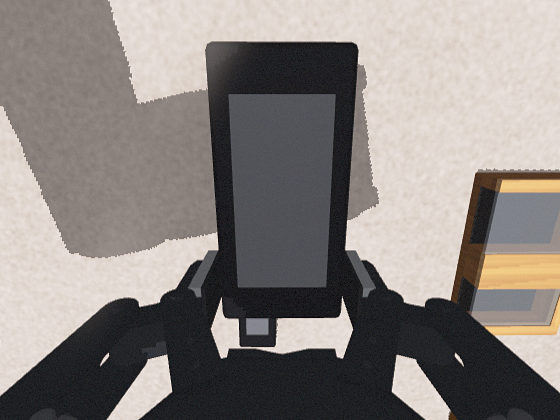

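Run:
```python
from h import *
delta([.4945,.258,.12],13.9)
```

```text
flip 0 shift [ 0.0594 -0.0124 -0.0432] rv [-1.2200e-02  1.3000e-03  1.5683e+00] deg 89.9 rows>= 13
flip 1 shift [ 0.0594 -0.0124 -0.0432] rv [ 1.3000e-03  1.2200e-02 -1.5733e+00] deg 90.1 rows>= 13
q [0.438 0.417 1.713 0.003 1.001 0.191] eef [0.4351 0.2704 0.1632] t 28.3667 F [ 0.1  0.5 -1.8] w 0.704
```

Emit:
send_rows(
  moves="0 0.06 -0.012 0 0 0.012 -1.573;0 0.06 -0.012 0 0 0.012 -1.573;0 0.06 -0.012 0 0 0.012 -1.573;0 0.06 -0.012 0 0 0.012 -1.573;0 0.06 -0.012 0 0 0.012 -1.573;0 0.06 -0.012 0 0 0.012 -1.573;0 0.06 -0.012 0 0 0.012 -1.573;0 0.06 -0.012 0 0 0.012 -1.573;0 0.06 -0.012 0 0 0.012 -1.573;0 0.06 -0.012 0 0 0.012 -1.573;0 0.06 -0.012 -0.02 0 0.012 -1.573;0 0.06 -0.012 -0.043 0 0.012 -1.573",
)

```text
time_s: 29.37
eef_pos: [0.495, 0.2584, 0.1185]
ee_rot: [-0.109, 0.699, -0.698, 0.109]
force: [1.2, -0.1, -2.0]
gripper_width: 0.704
```

Emit:
send_rows(
  moves="0 0 0 0 0 0 -0.06;0 0 0 0 0 0 -0.06;0 0 0 0 0 0 -0.06",
)

```text
time_s: 29.62
eef_pos: [0.4944, 0.2581, 0.1184]
ee_rot: [0.092, -0.701, 0.701, -0.09]
force: [0.2, -0.3, -0.9]
gripper_width: 0.701
```

Run:
```python
from h import *
delta([.4945,.258,.1],13.9)
c,s=ptool(-.014,.05); save(c,"w25.png")
```

```text
flip 0 shift [ 0.0001 -0.0001 -0.0184] rv [4.8000e-03 7.0000e-04 3.1259e+00] deg 179.1 rows>= 26
flip 1 shift [ 0.0001 -0.0001 -0.0184] rv [ 0.0005 -0.0031 -0.0157] deg 0.9 rows>= 1
q [3.740e-01 5.380e-01 1.636e+00 1.000e-03 9.700e-01 1.686e+00] eef [0.4944 0.2581 0.1184] t 29.6167 F [ 0.2 -0.3 -0.9] w 0.701
n 33161 plane dy/dx,dy/dz,y0 [-0.0223  0.0089 -0.0138] x range -0.1032 -0.0
x -0.09 z edges [-0.0313  0.0282] mid -0.0016 y -0.0119
x -0.07 z edges [-0.0312  0.0282] mid -0.0015 y -0.0124
x -0.05 z edges [-0.0313  0.0283] mid -0.0015 y -0.0125
x -0.03 z edges [-0.0313  0.0283] mid -0.0015 y -0.0128
```

View pics/w25.png

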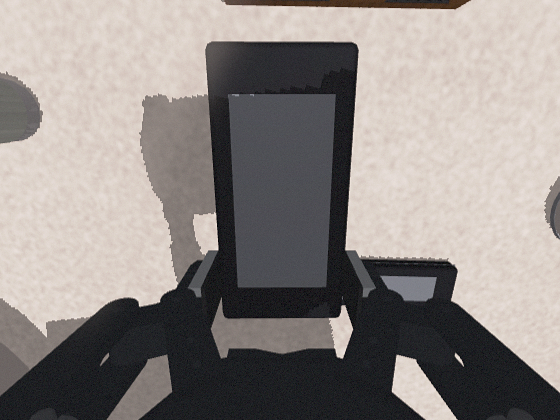

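Emit:
send_rows(
  moves="0 0 0 0.04 0 0 0.016;0 0 0 0.08 0 0 0.016;0 0 0 0.12 0 0 0.016;0 0 0 0.14 0 0 0.016;0 0 0 0.14 0 0 0.016;0 0 0 0.14 0 0 0.016",
)

```text
time_s: 30.17
eef_pos: [0.4955, 0.2586, 0.2607]
ee_rot: [-0.096, 0.701, -0.7, 0.097]
force: [-0.2, 0.5, -1.8]
gripper_width: 0.7
```

Emit:
send_rows(
  moves="0 0 0 0 0 0 0;0 0 0 0 0 0 0;0 0 0 0 0 0 0",
)

```text
time_s: 30.42
eef_pos: [0.4945, 0.2581, 0.2582]
ee_rot: [0.097, -0.701, 0.701, -0.095]
force: [0.0, -0.6, -1.3]
gripper_width: 0.703
```

Run:
```python
from h import *
s0=robot.state();c,s=ptool(-.014,.05); save(c,"w26.png"); print(s0["eef_pos"],s["eef_pos"])
R=Ro.from_quat(s["ee_rot"]); print("cam in tool",R.inv().apply(-c["R"].T@c["t"]-s["eef_pos"]).round(4), "yaw of -x tool",np.degrees(np.arctan2(*(-R.as_matrix()[[1,0],0]))))
for b in blobs(c,bamboo(c),0.039,300): print("bam",b)
```

```text
n 33224 plane dy/dx,dy/dz,y0 [-0.0211  0.0089 -0.0142] x range -0.1036 -0.0
x -0.09 z edges [-0.0314  0.0283] mid -0.0015 y -0.0124
x -0.07 z edges [-0.0313  0.0283] mid -0.0015 y -0.0128
x -0.05 z edges [-0.0314  0.0283] mid -0.0016 y -0.013
x -0.03 z edges [-0.0313  0.0283] mid -0.0015 y -0.0132
[0.49446975 0.25812612 0.25823693] [0.49459251 0.25818796 0.25842372]
cam in tool [-0.0748 -0.1417 -0.0015] yaw of -x tool 15.597181075754765
bam {'px': (np.float64(250.1), np.float64(19.9)), 'area': 448, 'c': (0.6504, 0.3382), 'L': 38, 'W': 13, 'ang': 15.6}
bam {'px': (np.float64(334.8), np.float64(20.2)), 'area': 1542, 'c': (0.6745, 0.2511), 'L': 40, 'W': 39, 'ang': -76.0}
bam {'px': (np.float64(401.5), np.float64(23.0)), 'area': 534, 'c': (0.6896, 0.1807), 'L': 49, 'W': 18, 'ang': 3.2}
bam {'px': (np.float64(542.0), np.float64(186.2)), 'area': 915, 'c': (0.5732, -0.056), 'L': 52, 'W': 37, 'ang': -69.7}
```

View pics/w26.png

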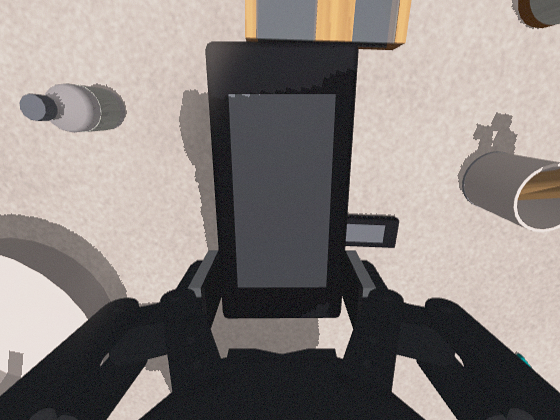

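Run:
```python
from h import *
delta([.5244,.2647,.06],13.9)
```

```text
flip 0 shift [ 0.0298  0.0065 -0.1984] rv [4.200e-03 5.000e-04 3.112e+00] deg 178.3 rows>= 26
flip 1 shift [ 0.0298  0.0065 -0.1984] rv [ 0.0003 -0.0027 -0.0296] deg 1.7 rows>= 5
q [3.740e-01 3.740e-01 1.474e+00 1.000e-03 1.297e+00 1.672e+00] eef [0.4946 0.2582 0.2584] t 30.4667 F [ 0.3  0.8 -1.1] w 0.703
```

Emit:
send_rows(
  moves="0 0.015 0.003 -0.04 0 0 -0.03;0 0.03 0.006 -0.08 0 0 -0.03;0 0.03 0.006 -0.12 0 0 -0.03;0 0.03 0.006 -0.16 0 0 -0.03;0 0.03 0.006 -0.198 0 0 -0.03;0 0.03 0.006 -0.198 0 0 -0.03;0 0.03 0.006 -0.198 0 0 -0.03;0 0.03 0.006 -0.198 0 0 -0.03;0 0.03 0.006 -0.198 0 0 -0.03",
)

```text
time_s: 31.22
eef_pos: [0.5265, 0.265, 0.0641]
ee_rot: [-0.084, 0.702, -0.701, 0.086]
force: [-0.6, 0.8, -0.8]
gripper_width: 0.702
```

Run:
```python
from h import *
delta([.5244,.2647,.06],13.9)
c=robot.capture("wrist"); save(c,"w27.png",(180,0,560,120),2)
c=robot.capture("top"); save(c,"top27.png",(170,110,290,260),4)
c=robot.capture("scene"); save(c,"scene27.png",(270,180,430,310),4)
```

```text
flip 0 shift [-0.0021 -0.0003 -0.0041] rv [ 4.200e-03  2.800e-03 -3.141e+00] deg 180.0 rows>= 26
flip 1 shift [-0.0021 -0.0003 -0.0041] rv [-0.0018  0.0027  0.0006] deg 0.2 rows>= 1
q [3.650e-01 6.480e-01 1.602e+00 1.000e-03 8.890e-01 1.693e+00] eef [0.5265 0.265  0.0641] t 31.2167 F [-0.6  0.8 -0.8] w 0.702
```

View pics/w27.png

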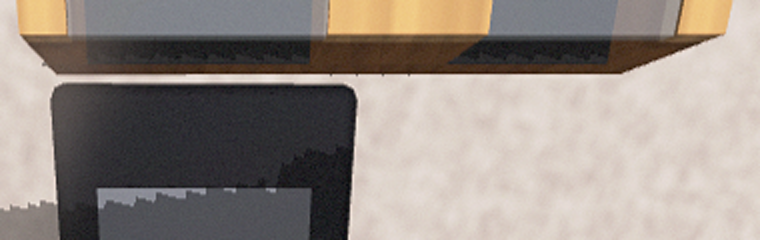

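View pics/top27.png

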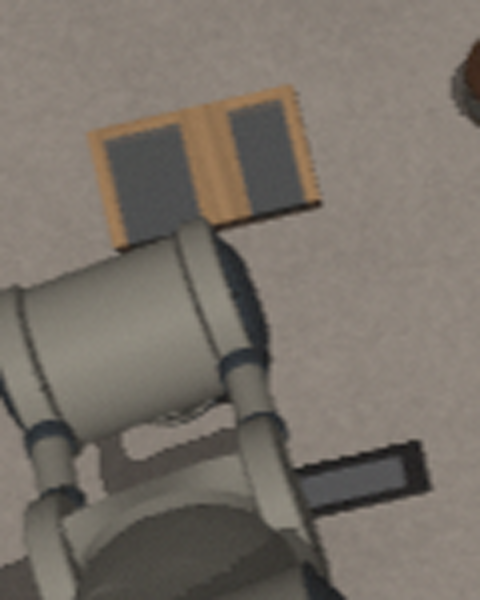

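View pics/scene27.png

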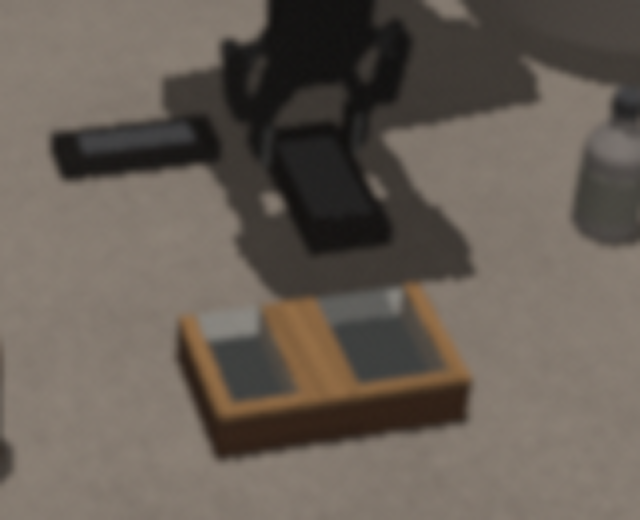

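Run:
```python
from h import *
s=robot.state(); c=robot.capture("wrist"); s2=robot.state(); print(s["eef_pos"],s2["eef_pos"])
R=Ro.from_quat(s["ee_rot"]); th=np.radians(13.9); ox=np.array([np.cos(th),np.sin(th)]); oy=np.array([-ox[1],ox[0]])
im=c["img"].astype(int)
def edges(row,lo=185,hi=556):
    g=im[row-1:row+2].mean(0).sum(-1); d=np.diff(cv2.GaussianBlur(g[None].astype(np.float32),(5,1),0)[0])
    return [(i,int(d[i])) for i in range(lo,hi) if abs(d[i])>22 and abs(d[i])==max(abs(d[i-3:i+4]))]
for r in (6,10,14): print(r,edges(r))
for r in (24,27,30): print(r,edges(r))
for r in (46,50,56): print(r,edges(r,195,375))
col=im[:60,240:340].mean(1).sum(-1); print("rows",[(i,int(d)) for i,d in enumerate(np.diff(col)) if abs(d)>25])
P=cloud(c); 
for v,u in((10,300),(10,390),(26,380),(60,300),(10,200)): print(v,u,P[v,u].round(4),c["img"][v,u])
tl=s["eef_pos"][:2]; print("TCP A,L",tl@ox,tl@oy)
def AL(px,z): p=ray(c,px,z)[0,:2]; return (p@ox).round(4),(p@oy).round(4)
np.save("/tmp/x.npy",0)
```

```text
[0.5260016  0.26476442 0.06348559] [0.52574441 0.26466359 0.06310207]
6 [(187, -37), (211, -34), (344, 41), (425, -65), (521, 81), (545, 43)]
10 [(187, -26), (211, -36), (344, 39), (425, -54), (520, 81), (544, 43)]
14 [(188, -42), (211, -25), (344, 27), (424, -49), (517, -63), (543, 44)]
24 [(196, -105), (484, 23), (521, 80)]
27 [(199, -114), (513, 76)]
30 [(200, -108), (504, 69)]
46 [(205, -131), (356, 175)]
50 [(204, -132), (357, 169)]
56 [(205, -130), (357, 182)]
rows [(15, -138), (16, -75), (17, -30), (18, -51), (34, 79), (35, 374), (36, 49), (40, -173), (41, -265), (42, -124)]
10 300 [0.6494 0.2874 0.0361] [128 130 138]
10 390 [0.6599 0.2439 0.037 ] [237 195 129]
26 380 [0.6577 0.2425 0.0193] [75 52 30]
60 300 [0.6204 0.2821 0.0769] [46 44 50]
10 200 [0.6371 0.3356 0.0374] [239 199 133]
TCP A,L 0.5742022640409187 0.13065084844198518
```

Run:
```python
from h import *
s=robot.state(); c=robot.capture("wrist")
th=np.radians(13.9); ox=np.array([np.cos(th),np.sin(th)]); oy=np.array([-ox[1],ox[0]])
def AL(u,v,z): p=ray(c,[[u+.5,v]],z)[0,:2]; return (p@ox).round(4),(p@oy).round(4)
for z in(.037,.039):
    print("org",z,[AL(u,10,z) for u in(187,211,344,425)], "front edge",AL(300,16,z))
for z in (.077,.079):
    print("pal",[AL(u,50,z) for u in (204.3,356.7)],"front",AL(280,41,z))
    print("pal rear",[AL(u,56,z) for u in (204.8,357)])
print("TCP",s["eef_pos"][:2]@ox,s["eef_pos"][:2]@oy,s["eef_pos"])
```

```text
org 0.037 [(np.float64(0.6988), np.float64(0.1789)), (np.float64(0.6988), np.float64(0.167)), (np.float64(0.6988), np.float64(0.1009)), (np.float64(0.6988), np.float64(0.0608))] front edge (np.float64(0.6962), np.float64(0.1227))
org 0.039 [(np.float64(0.6982), np.float64(0.1784)), (np.float64(0.6982), np.float64(0.1666)), (np.float64(0.6982), np.float64(0.1013)), (np.float64(0.6982), np.float64(0.0616))] front edge (np.float64(0.6956), np.float64(0.1228))
pal [(np.float64(0.6732), np.float64(0.1622)), (np.float64(0.6732), np.float64(0.1025))] front (np.float64(0.6764), np.float64(0.1325))
pal rear [(np.float64(0.6711), np.float64(0.1622)), (np.float64(0.6711), np.float64(0.1022))]
pal [(np.float64(0.6728), np.float64(0.1617)), (np.float64(0.6728), np.float64(0.1029))] front (np.float64(0.6759), np.float64(0.1325))
pal rear [(np.float64(0.6708), np.float64(0.1617)), (np.float64(0.6707), np.float64(0.1027))]
TCP 0.5739283815013937 0.13061475749913853 [0.52574441 0.26466359 0.06310207]
```

Run:
```python
from h import *
c=robot.capture("wrist"); P=cloud(c)
Q=P[60:240,380:540].reshape(-1,3); Q=np.vstack([Q,P[60:240,20:180].reshape(-1,3)]); Q=Q[abs(Q[:,2])<.006]
print(len(Q),np.linalg.lstsq(np.c_[Q[:,:2]-[.6,.26],np.ones(len(Q))],Q[:,2],rcond=None)[0])
Q=P[50:280,225:335].reshape(-1,3);Q=Q[abs(Q[:,2]-.077)<.006]
print(len(Q),np.linalg.lstsq(np.c_[Q[:,:2]-[.5257,.2647],np.ones(len(Q))],Q[:,2],rcond=None)[0])
s=robot.state(); print(Ro.from_quat(s["ee_rot"]).as_matrix()[:,1],s["eef_pos"])
```

```text
57354 [-8.82295757e-05  9.17538924e-04 -7.69785481e-04]
25194 [-0.01146176  0.00763739  0.07650271]
[ 3.88571887e-04  8.49303836e-04 -9.99999564e-01] [0.52534728 0.2644965  0.06240078]
```

Emit:
send_rows(
  moves="0 0 0.002 -0.02 0 0 0;0 0 0.002 -0.044 0 0 0;0 0 0.002 -0.044 0 0 0;0 0 0.002 -0.044 0 0 0;0 0 0.002 -0.044 0 0 0;0 0 0.002 -0.044 0 0 0",
)

```text
time_s: 32.02
eef_pos: [0.5257, 0.2666, 0.0188]
ee_rot: [-0.085, 0.702, -0.702, 0.086]
force: [-0.8, 0.1, -1.0]
gripper_width: 0.704
```

Run:
```python
from h import *
delta([.5244,.2666,.0172],13.9)
c=robot.capture("wrist"); save(c,"w28.png",(180,0,560,120),2); P=cloud(c)
im=c["img"].astype(int)
th=np.radians(13.9); ox=np.array([np.cos(th),np.sin(th)]); oy=np.array([-ox[1],ox[0]])
def edges(row,lo=150,hi=556):
    g=im[row-1:row+2].mean(0).sum(-1); d=np.diff(cv2.GaussianBlur(g[None].astype(np.float32),(5,1),0)[0])
    return [(i,int(d[i])) for i in range(lo,hi) if abs(d[i])>22 and abs(d[i])==max(abs(d[i-3:i+4]))]
for r in (3,6,9,50,56): print(r,edges(r))
s=robot.state(); print("TCP",s["eef_pos"][:2]@ox,s["eef_pos"][:2]@oy,s["eef_pos"])
```

```text
flip 0 shift [-0.0013  0.     -0.0016] rv [ 1.1000e-03  1.5000e-03 -3.1408e+00] deg 180.0 rows>= 26
flip 1 shift [-0.0013  0.     -0.0016] rv [-0.001   0.0007  0.0007] deg 0.1 rows>= 1
q [3.680e-01 7.170e-01 1.624e+00 1.000e-03 8.000e-01 1.696e+00] eef [0.5257 0.2666 0.0188] t 32.0167 F [-0.8  0.1 -1. ] w 0.704
3 [(179, -140)]
6 [(183, -95)]
9 [(186, -147)]
50 [(204, -133), (357, 174)]
56 [(205, -127), (357, 191)]
TCP 0.5743542409178952 0.13249781105343322 [0.52570544 0.2665938  0.01877841]
```

View pics/w28.png

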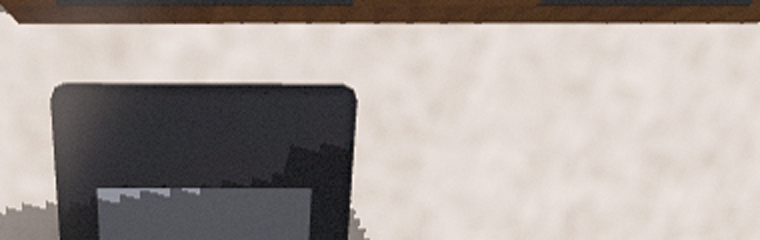

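Emit:
send_rows(
  moves="0 0.006 0.0015 -0.0016 0 0 0;0 0.012 0.003 -0.0016 0 0 0;0 0.012 0.003 -0.0016 0 0 0;0 0.012 0.003 -0.0016 0 0 0",
)

```text
time_s: 32.4
eef_pos: [0.5377, 0.2695, 0.0161]
ee_rot: [-0.085, 0.702, -0.702, 0.085]
force: [0.3, -0.4, -1.6]
gripper_width: 0.705
```

Run:
```python
from h import *
c=robot.capture("wrist"); save(c,"w29.png",(180,0,560,120),2); P=cloud(c)
im=c["img"].astype(int)
th=np.radians(13.9); ox=np.array([np.cos(th),np.sin(th)]); oy=np.array([-ox[1],ox[0]])
def edges(row,lo=150,hi=556):
    g=im[row-1:row+2].mean(0).sum(-1); d=np.diff(cv2.GaussianBlur(g[None].astype(np.float32),(5,1),0)[0])
    return [(i,int(d[i])) for i in range(lo,hi) if abs(d[i])>12 and abs(d[i])==max(abs(d[i-3:i+4]))]
for r in (3,6,9,12,15,18,21,24,50,56): print(r,edges(r))
s=robot.state(); print("TCP",s["eef_pos"][:2]@ox,s["eef_pos"][:2]@oy,s["eef_pos"])
def AL(u,v,z): p=ray(c,[[u+.5,v]],z)[0,:2]; return (p@ox).round(4),(p@oy).round(4)
for z in (.031,.033): print([AL(u,50,z) for u in (204.3,356.7)])
```

```text
3 [(154, -41), (188, -52), (357, 13), (374, 56), (488, -65)]
6 [(155, -43), (188, -51), (357, 13), (374, 58), (487, -59)]
9 [(155, -50), (188, -59), (206, -12), (374, 57), (487, -64)]
12 [(156, -90), (190, 32), (206, -12), (356, 14), (372, -44), (401, -14), (484, 14)]
15 [(159, -93), (194, -18), (356, 14), (368, 13)]
18 [(163, -122), (356, 25), (475, -14)]
21 [(167, -124), (356, 21), (468, -12), (555, 25)]
24 [(170, -115), (356, 21), (462, -14), (555, 21)]
50 [(204, -144), (357, 172)]
56 [(205, -139), (357, 189)]
TCP 0.5862077782617515 0.13243551258819275 [0.53722683 0.26938088 0.01597866]
[(np.float64(0.6858), np.float64(0.1638)), (np.float64(0.6858), np.float64(0.1046))]
[(np.float64(0.6854), np.float64(0.1633)), (np.float64(0.6854), np.float64(0.105))]
```

View pics/w29.png

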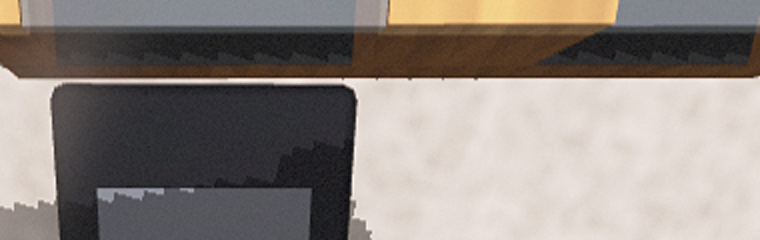

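Emit:
send_rows(
  moves="0 0 0 0.0015 0 0 0;0 0.0097 0.0024 0.0015 0 0 0;0 0.0194 0.0048 0.0015 0 0 0;0 0.0291 0.0072 0.0015 0 0 0;0 0.0388 0.0096 0.0015 0 0 0;0 0.0388 0.0096 0.0015 0 0 0;0 0.0388 0.0096 0.0015 0 0 0",
)

```text
time_s: 33.03
eef_pos: [0.5756, 0.2789, 0.0174]
ee_rot: [-0.086, 0.702, -0.702, 0.085]
force: [-0.4, 0.2, -1.9]
gripper_width: 0.703
```

Run:
```python
from h import *
delta([.5244,.2666,.0172],13.9)
c=robot.capture("wrist"); save(c,"w30.png")
```

```text
flip 0 shift [-0.0512 -0.0123 -0.0002] rv [-1.6000e-03  5.0000e-04 -3.1408e+00] deg 180.0 rows>= 26
flip 1 shift [-0.0512 -0.0123 -0.0002] rv [-0.0003 -0.001   0.0008] deg 0.1 rows>= 2
q [3.580e-01 7.660e-01 1.489e+00 1.000e-03 8.880e-01 1.686e+00] eef [0.5756 0.2789 0.0174] t 33.0333 F [-0.4  0.2 -1.9] w 0.703
```

View pics/w30.png

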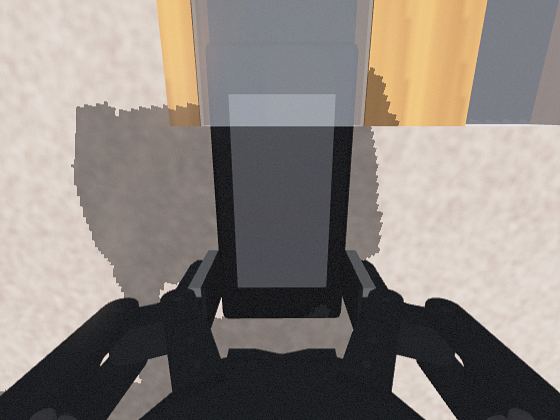

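Emit:
send_rows(
  moves="0 0.0097 0.0024 0 0 0 0;0 0.0194 0.0048 0 0 0 0;0 0.0291 0.0072 0 0 0 0;0 0.0388 0.0096 0 0 0 0;0 0.0485 0.012 0 0 0 0;0 0.0515 0.0127 0 0 0 0;0 0.0515 0.0127 0 0 0 0;0 0.0515 0.0127 0 0 0 0",
)

```text
time_s: 33.75
eef_pos: [0.6264, 0.2915, 0.0173]
ee_rot: [-0.086, 0.702, -0.702, 0.085]
force: [-1.4, -0.3, -1.4]
gripper_width: 0.705
```

Run:
```python
from h import *
delta([.5244,.2666,.0172],13.9)
c=robot.capture("wrist"); save(c,"w31.png")
```

```text
flip 0 shift [-1.02e-01 -2.49e-02 -1.00e-04] rv [-2.700e-03  1.000e-04 -3.141e+00] deg 180.0 rows>= 26
flip 1 shift [-1.02e-01 -2.49e-02 -1.00e-04] rv [-0.0001 -0.0017  0.0006] deg 0.1 rows>= 3
q [3.490e-01 8.180e-01 1.344e+00 1.000e-03 9.810e-01 1.677e+00] eef [0.6264 0.2915 0.0173] t 33.75 F [-1.4 -0.3 -1.4] w 0.705
```

View pics/w31.png

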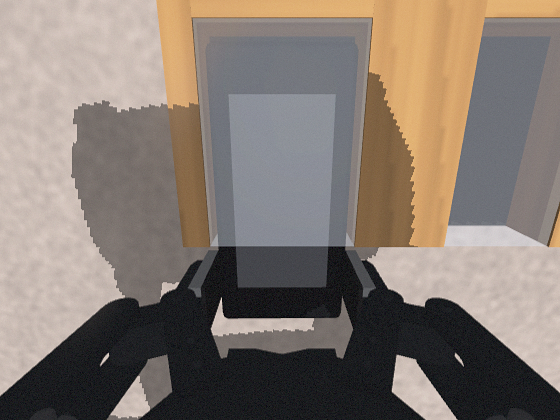

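Emit:
send_rows(
  moves="0 0.002 0.0005 0 0 0 0;0 0.004 0.001 0 0 0 0;0 0.0055 0.0013 0 0 0 0;0 0.0055 0.0013 0 0 0 0",
)

```text
time_s: 34.13
eef_pos: [0.6316, 0.2927, 0.017]
ee_rot: [-0.087, 0.702, -0.702, 0.084]
force: [-6.2, -1.4, 0.0]
gripper_width: 0.704
```

Run:
```python
from h import *
delta([.5244,.2666,.0172],13.9)
s=robot.state(); th=np.radians(13.9); ox=np.array([np.cos(th),np.sin(th)]);print(s["eef_pos"][:2]@ox)
c=robot.capture("wrist"); save(c,"w32.png",(150,0,430,330),1.8)
```

```text
flip 0 shift [-0.1072 -0.0261  0.0002] rv [-5.600e-03 -5.000e-04 -3.141e+00] deg 180.0 rows>= 26
flip 1 shift [-0.1072 -0.0261  0.0002] rv [ 0.0003 -0.0036  0.0006] deg 0.2 rows>= 3
q [3.480e-01 8.240e-01 1.328e+00 1.000e-03 9.930e-01 1.676e+00] eef [0.6316 0.2927 0.017 ] t 34.1333 F [-6.2 -1.4  0. ] w 0.704
0.6833925783393154
```

View pics/w32.png

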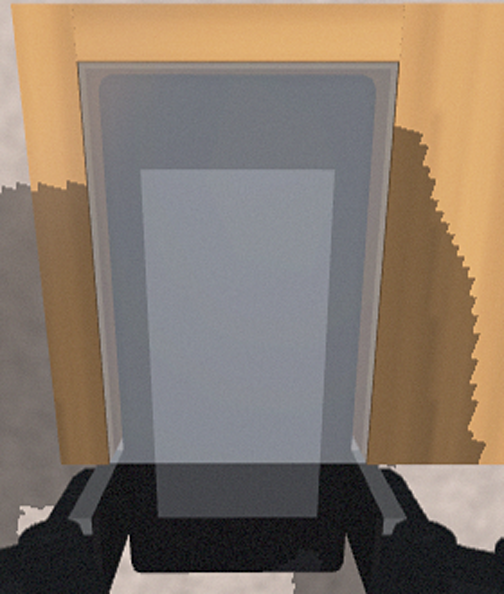

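Emit:
send_rows(
  moves="0 0.002 0.0005 -0.001 0 0 0;0 0.002 0.0005 -0.002 0 0 0;0.85 0.002 0.0005 -0.002 0 0 0;0.85 0.002 0.0005 -0.002 0 0 0;0.85 0.002 0.0005 -0.002 0 0 0;0.85 -0.02 -0.005 0 0 0 0;0.85 -0.04 -0.01 0.04 0 0 0;0.85 -0.06 -0.015 0.08 0 0 0;0.5 -0.06 -0.015 0.1 0 0 0;0 -0.06 -0.015 0.1 0 0 0;0 -0.06 -0.015 0.1 0 0 0",
)

```text
time_s: 35.1
eef_pos: [0.5739, 0.2784, 0.1195]
ee_rot: [-0.084, 0.702, -0.701, 0.086]
force: [-0.5, -0.4, -0.7]
gripper_width: 0.437
```

Run:
```python
from h import *
delta([.5244,.2666,.0172],13.9)
s=robot.state()
c=robot.capture("wrist"); save(c,"w33.png"); P=cloud(c)
th=np.radians(13.9); ox=np.array([np.cos(th),np.sin(th)]); oy=np.array([-ox[1],ox[0]])
m=(abs(P[...,2]-.029)<.006); A=P[...,:2]@ox; L=P[...,:2]@oy; m&=(abs(L-.132)<.025)
print("palette rear A",np.percentile(A[m],[0.5,1,5]), "z",np.median(P[...,2][m]))
m2=(abs(P[...,2]-.038)<.004)&(abs(L-.082)<.012)&(A>.6); print("org front A",np.percentile(A[m2],[.5,1,5]))
```

```text
flip 0 shift [-0.0495 -0.0118 -0.1023] rv [ 4.700e-03  2.800e-03 -3.141e+00] deg 180.0 rows>= 26
flip 1 shift [-0.0495 -0.0118 -0.1023] rv [-0.0018  0.003   0.0006] deg 0.2 rows>= 3
q [3.580e-01 6.270e-01 1.434e+00 1.000e-03 1.077e+00 1.686e+00] eef [0.5739 0.2784 0.1195] t 35.1 F [-0.5 -0.4 -0.7] w 0.437
palette rear A [0.65698621 0.65704935 0.65906705] z 0.02935624663838477
org front A [0.69719442 0.69788966 0.70134356]
```

View pics/w33.png

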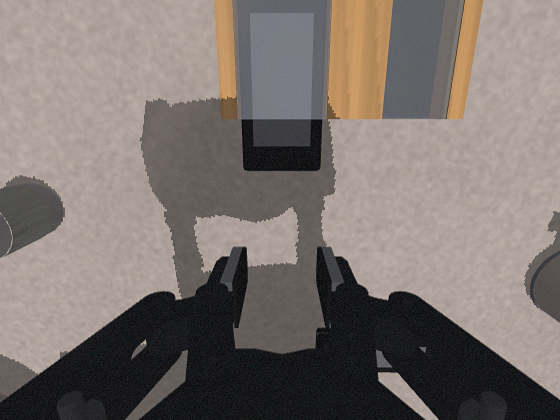

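Emit:
send_rows(
  moves="0 -0.005 -0.001 -0.04 0 0 0;0 -0.005 -0.001 -0.08 0 0 0;0 -0.005 -0.001 -0.09 0 0 0;0 0.005 0.001 -0.09 0 0 0;0 0.012 0.003 -0.09 0 0 0;0 0.017 0.0042 -0.09 0 0 0;0 0.021 0.0052 -0.09 0 0 0;0 0.023 0.0057 -0.09 0 0 0;0 0.023 0.0057 -0.09 0 0 0",
)

```text
time_s: 35.9
eef_pos: [0.5962, 0.2838, 0.028]
ee_rot: [-0.085, 0.702, -0.702, 0.085]
force: [0.0, -0.2, 0.8]
gripper_width: 0.001
```

Run:
```python
from h import *
s=robot.state();th=np.radians(13.9); ox=np.array([np.cos(th),np.sin(th)]);print(s["eef_pos"],s["eef_pos"][:2]@ox,s["force"],s["gripper_width"])
```

```text
[0.59617873 0.28377439 0.02798347] 0.6468910812692282 [ 0.02438381 -0.16184848  0.83677222] 0.0013342950603848613
```

Emit:
send_rows(
  moves="0 0.001 0.0002 0 0 0 0;0 0.002 0.0005 0 0 0 0;0 0.003 0.0007 0 0 0 0;0 0.004 0.001 0 0 0 0;0 0.004 0.001 0 0 0 0",
)

```text
time_s: 36.32
eef_pos: [0.5969, 0.284, 0.0275]
ee_rot: [0.088, -0.702, 0.702, -0.083]
force: [-16.5, -4.3, 12.1]
gripper_width: -0.002
```

Run:
```python
from h import *
s=robot.state();th=np.radians(13.9); ox=np.array([np.cos(th),np.sin(th)]);print(s["eef_pos"],s["eef_pos"][:2]@ox,s["force"],s["gripper_width"])
```

```text
[0.59685453 0.28395306 0.02746834] 0.6475900218855977 [-16.54875456  -4.3144563   12.07443615] -0.001743568013204392
```

Emit:
send_rows(
  moves="0 -0.02 -0.005 0 0 0 0;0 -0.03 -0.007 0.03 0 0 0;0 -0.04 -0.01 0.07 0 0 0;0 -0.06 -0.015 0.11 0 0 0;0 -0.08 -0.02 0.15 0 0 0;0 -0.08 -0.02 0.17 0 0 0;0 -0.08 -0.02 0.17 0 0 0",
)

```text
time_s: 36.9
eef_pos: [0.5209, 0.2654, 0.2034]
ee_rot: [-0.083, 0.703, -0.701, 0.088]
force: [1.9, 0.1, 0.8]
gripper_width: -0.0
```

Run:
```python
from h import *
delta([.4505,.106,.2],103)
c=robot.capture("top"); save(c,"top34.png",(130,90,420,300),2.6)
im=c["img"].astype(int); P=cloud(c)
dark=(im.max(-1)<75)&(P[...,2]<0.05)&(P[...,0]>0.3)&(P[...,0]<.7)&(P[...,1]>0)
for b in blobs(c,dark,0.018): print("dark",b)
c=robot.capture("scene"); save(c,"scene34.png",(130,120,410,330),2.6)
```

```text
flip 0 shift [-0.0704 -0.1594 -0.0034] rv [ 0.0028  0.008  -1.5862] deg 90.9 rows>= 13
flip 1 shift [-0.0704 -0.1594 -0.0034] rv [-0.0079  0.0028  1.5554] deg 89.1 rows>= 13
q [3.690e-01 4.620e-01 1.490e+00 1.000e-03 1.183e+00 1.697e+00] eef [0.5209 0.2654 0.2034] t 36.9 F [1.9 0.1 0.8] w -0.0
dark {'px': (np.float64(236.5), np.float64(163.3)), 'area': 51, 'c': (0.668, 0.2162), 'L': 93, 'W': 7, 'ang': -76.5}
dark {'px': (np.float64(22.8), np.float64(216.0)), 'area': 3623, 'c': (0.4939, 0.9147), 'L': 306, 'W': 158, 'ang': 2.5}
dark {'px': (np.float64(260.3), np.float64(229.3)), 'area': 270, 'c': (0.445, 0.1363), 'L': 116, 'W': 44, 'ang': -76.5}
```

View pics/scene34.png

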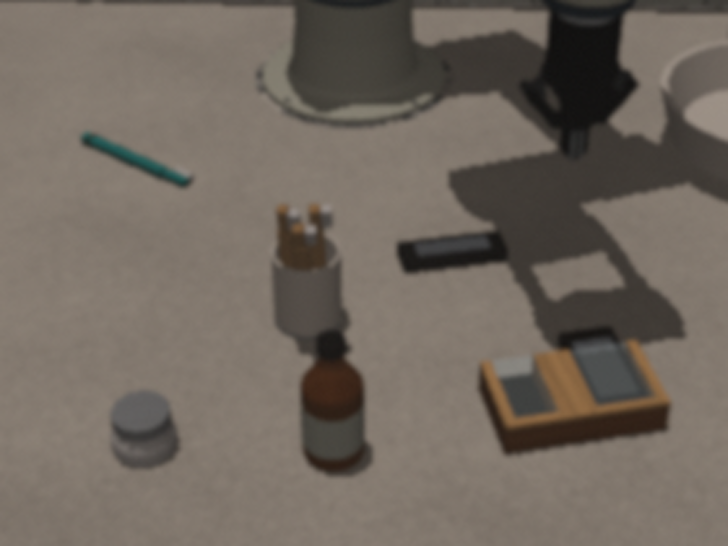

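Emit:
send_rows(
  moves="0.75 -0.02 -0.03 0 0 0 1.555;0.75 -0.04 -0.06 0 0 0 1.555;0.75 -0.06 -0.09 0 0 0 1.555;0.75 -0.07 -0.12 0 0 0 1.555;0.75 -0.07 -0.16 0 0 0 1.555;0.75 -0.07 -0.16 0 0 0 1.555;0.75 -0.07 -0.16 0 0 0 1.555;0.75 -0.07 -0.16 0 0 0 1.555;0.75 -0.07 -0.16 0 0 0 1.555;0.75 -0.07 -0.16 0 0 0 1.555;0.75 -0.07 -0.16 0 0 0 1.555;0.75 -0.07 -0.16 0 0 0 1.555",
)

```text
time_s: 38.0
eef_pos: [0.4494, 0.1046, 0.1963]
ee_rot: [0.537, -0.461, 0.46, -0.536]
force: [0.1, -0.5, 0.1]
gripper_width: 0.751
```

Emit:
send_rows(
  moves="0.75 0 0 0 0 0 0.09;0.75 0 0 0 0 0 0.09;0.75 0 0 0 0 0 0.09",
)

```text
time_s: 38.25
eef_pos: [0.4495, 0.1046, 0.1966]
ee_rot: [0.555, -0.439, 0.438, -0.554]
force: [0.1, 0.4, -0.6]
gripper_width: 0.752
```

Run:
```python
from h import *
delta([.4505,.106,.2],103)
c=robot.capture("wrist"); save(c,"w35.png"); P=cloud(c)
im=c["img"].astype(int)
top=(abs(P[...,2]-.018)<.006)&(im.max(-1)<150)
for b in blobs(c,cv2.morphologyEx(top.astype(np.uint8),cv2.MORPH_OPEN,np.ones((5,5))),0.018,300): print("h18",b)
```

```text
flip 0 shift [0.001  0.0014 0.0034] rv [3.1000e-03 1.4000e-03 3.1363e+00] deg 179.7 rows>= 26
flip 1 shift [0.001  0.0014 0.0034] rv [ 0.0009 -0.002  -0.0053] deg 0.3 rows>= 1
q [ 1.000e-01  3.110e-01  1.778e+00 -1.000e-03  1.055e+00 -1.320e-01] eef [0.4495 0.1046 0.1966] t 38.25 F [ 0.1  0.4 -0.6] w 0.752
h18 {'px': (np.float64(481.9), np.float64(41.5)), 'area': 375, 'c': (0.6054, 0.2901), 'L': 53, 'W': 6, 'ang': -76.1}
h18 {'px': (np.float64(510.7), np.float64(100.4)), 'area': 341, 'c': (0.6568, 0.2471), 'L': 40, 'W': 9, 'ang': -76.3}
h18 {'px': (np.float64(282.4), np.float64(145.8)), 'area': 4866, 'c': (0.4407, 0.144), 'L': 127, 'W': 43, 'ang': -76.7}
h18 {'px': (np.float64(499.4), np.float64(295.8)), 'area': 300, 'c': (0.7471, 0.0302), 'L': 51, 'W': 19, 'ang': 69.4}
```

View pics/w35.png

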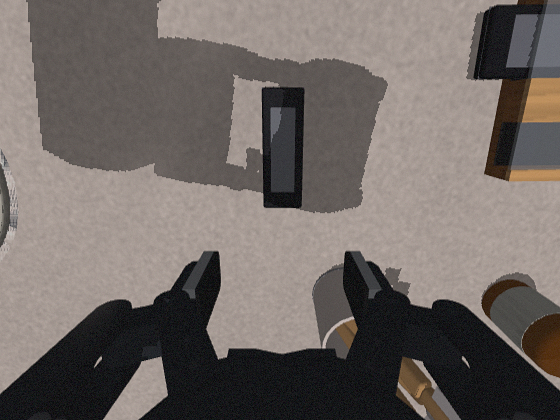

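Emit:
send_rows(
  moves="0.75 0 0 -0.04 0 0 0;0.75 0 0 -0.08 0 0 0;0.75 0 0 -0.12 0 0 0;0.75 0 0 -0.16 0 0 0;0.75 0 0 -0.185 0 0 0;0.75 0 0 -0.19 0 0 0;0.75 0 0 -0.19 0 0 0;0.75 0 0 -0.19 0 0 0",
)

```text
time_s: 38.97
eef_pos: [0.4502, 0.1047, 0.0082]
ee_rot: [0.555, -0.438, 0.438, -0.555]
force: [0.4, -0.5, 0.5]
gripper_width: 0.748
```

Run:
```python
from h import *
delta([.4499,.1051,.007],103.3)
c=robot.capture("wrist"); save(c,"w36.png")
```

```text
flip 0 shift [-0.0003  0.0004 -0.0012] rv [3.0000e-04 1.2000e-03 3.1396e+00] deg 179.9 rows>= 26
flip 1 shift [-0.0003  0.0004 -0.0012] rv [ 0.0008 -0.0002 -0.002 ] deg 0.1 rows>= 1
q [ 1.000e-01  6.460e-01  1.949e+00 -1.000e-03  5.470e-01 -1.330e-01] eef [0.4502 0.1047 0.0082] t 38.9667 F [ 0.4 -0.5  0.5] w 0.748
```

View pics/w36.png

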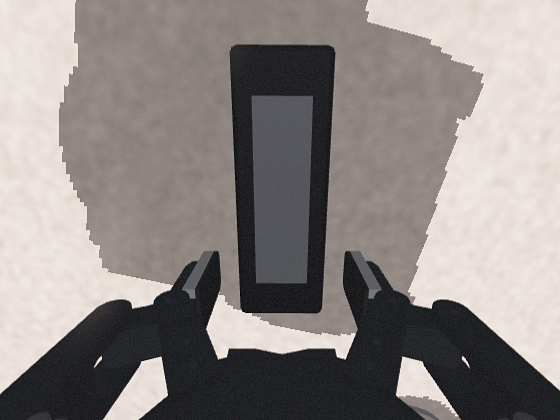

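Centred (col ~282) and straight. Close and lift.

Emit:
send_rows(
  moves="0 0 0 -0.002 0 0 0;0 0 0 -0.002 0 0 0;0 0 0 -0.002 0 0 0;0 0 0 -0.002 0 0 0;0 0 0 -0.002 0 0 0;0 0 0 -0.002 0 0 0;0 0 0 -0.002 0 0 0",
  squeeze=60,
)

```text
time_s: 39.6
eef_pos: [0.4508, 0.1048, 0.007]
ee_rot: [-0.555, 0.437, -0.439, 0.556]
force: [-0.8, -0.4, 17.1]
gripper_width: 0.499
```

Emit:
send_rows(
  moves="0 0 0 0.04 0 0 0;0 0 0 0.08 0 0 0;0 0 0 0.11 0 0 0;0 0 0 0.11 0 0 0;0 0 0 0.11 0 0 0;0 0 0 0.11 0 0 0",
)

```text
time_s: 40.1
eef_pos: [0.4497, 0.1046, 0.1156]
ee_rot: [0.555, -0.438, 0.438, -0.555]
force: [-0.8, 0.2, -1.3]
gripper_width: 0.494
```

Run:
```python
from h import *
c,s=ptool(-.014,.03); save(c,"w37.png")
th=np.radians(13.9); ox=np.array([np.cos(th),np.sin(th)]); oy=np.array([-ox[1],ox[0]])
L=.1324-.096; A=.573
p=A*ox+L*oy; print(p)
delta([*p,.063],13.9)
```

```text
n 22776 plane dy/dx,dy/dz,y0 [-0.0154  0.0023 -0.0117] x range -0.1048 -0.0
x -0.09 z edges [-0.0213  0.0212] mid -0.0001 y -0.0105
x -0.07 z edges [-0.0213  0.0213] mid -0.0 y -0.0107
x -0.05 z edges [-0.0212  0.0212] mid 0.0 y -0.0108
x -0.03 z edges [-0.021   0.0214] mid 0.0002 y -0.0108
[0.54747624 0.17298475]
flip 0 shift [ 0.0982  0.0684 -0.052 ] rv [ 1.7000e-03 -3.0000e-04  1.5782e+00] deg 90.4 rows>= 13
flip 1 shift [ 0.0982  0.0684 -0.052 ] rv [-3.0000e-04 -1.7000e-03 -1.5634e+00] deg 89.6 rows>= 13
q [ 1.000e-01  4.390e-01  1.872e+00 -1.000e-03  8.310e-01 -1.350e-01] eef [0.4493 0.1046 0.115 ] t 40.15 F [-1.  -0.1 -0.4] w 0.492
```

View pics/w37.png

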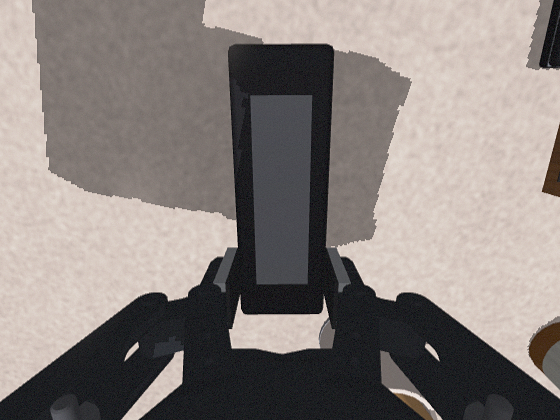

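Emit:
send_rows(
  moves="0 0.03 0.03 0.01 0 -0.002 -1.563;0 0.06 0.06 0.01 0 -0.002 -1.563;0 0.098 0.068 0.01 0 -0.002 -1.563;0 0.098 0.068 0.01 0 -0.002 -1.563;0 0.098 0.068 0.01 0 -0.002 -1.563;0 0.098 0.068 0.01 0 -0.002 -1.563;0 0.098 0.068 0.01 0 -0.002 -1.563;0 0.098 0.068 0.01 0 -0.002 -1.563;0 0.098 0.068 0.01 0 -0.002 -1.563;0 0.098 0.068 0.01 0 -0.002 -1.563;0 0.098 0.068 0.01 0 -0.002 -1.563;0 0.098 0.068 0.01 0 -0.002 -1.563",
)

```text
time_s: 41.15
eef_pos: [0.547, 0.1725, 0.1237]
ee_rot: [0.107, -0.699, 0.699, -0.105]
force: [-0.8, -0.5, -1.5]
gripper_width: 0.493
```

Run:
```python
from h import *
delta([.5475,.173,.063],13.9)
```

```text
flip 0 shift [ 0.0005  0.0005 -0.0607] rv [3.9000e-03 2.1000e-03 3.0833e+00] deg 176.7 rows>= 26
flip 1 shift [ 0.0005  0.0005 -0.0607] rv [ 0.0014 -0.0025 -0.0583] deg 3.3 rows>= 2
q [ 2.020e-01  5.490e-01  1.592e+00 -1.000e-03  1.003e+00  1.472e+00] eef [0.547  0.1725 0.1237] t 41.15 F [-0.8 -0.5 -1.5] w 0.493
```

Emit:
send_rows(
  moves="0 0 0 -0.03 0 0 -0.058;0 0 0 -0.06 0 0 -0.058;0 0 0 -0.06 0 0 -0.058;0 0 0 -0.06 0 0 -0.058;0 0 0 -0.06 0 0 -0.058",
)

```text
time_s: 41.57
eef_pos: [0.5479, 0.1727, 0.0658]
ee_rot: [0.088, -0.701, 0.702, -0.088]
force: [-0.1, 0.5, -1.0]
gripper_width: 0.492
```

```bash
cat >> h.py <<'E'
TH=np.radians(13.9); OX=np.array([np.cos(TH),np.sin(TH)]); OY=np.array([-OX[1],OX[0]])
def edges(im,row,lo=150,hi=556,t=12):
    g=im[row-1:row+2].mean(0).sum(-1); d=np.diff(cv2.GaussianBlur(g[None].astype(np.float32),(5,1),0)[0])
    return [(i,int(d[i])) for i in range(lo,hi) if abs(d[i])>t and abs(d[i])==max(abs(d[i-3:i+4]))]
def AL(c,u,v,z): p=ray(c,[[u+.5,v]],z)[0,:2]; return (p@OX).round(4),(p@OY).round(4)
E
python3 - <<'E'
from h import *
delta([.5475,.173,.063],13.9)
c=robot.capture("wrist"); save(c,"w38.png",(150,0,530,120),2); P=cloud(c)
im=c["img"].astype(int)
for r in (6,10,14,24,50,56): print(r,edges(im,r,100,556,20))
s=robot.state(); print("TCP",s["eef_pos"][:2]@OX,s["eef_pos"][:2]@OY,s["eef_pos"])
Q=P[50:280,255:305].reshape(-1,3);Q=Q[abs(Q[:,2]-.074)<.008]
print(len(Q),np.linalg.lstsq(np.c_[(Q[:,:2]-s["eef_pos"][:2])@np.c_[OX,OY],np.ones(len(Q))],Q[:,2],rcond=None)[0])
Q=P[60:240,380:540].reshape(-1,3);Q=Q[abs(Q[:,2])<.006]; print("table",np.median(Q[:,2]))
E
```

```text
flip 0 shift [-0.0004  0.0003 -0.0028] rv [4.0000e-04 1.6000e-03 3.1345e+00] deg 179.6 rows>= 26
flip 1 shift [-0.0004  0.0003 -0.0028] rv [ 0.001  -0.0002 -0.0071] deg 0.4 rows>= 1
q [ 2.020e-01  6.320e-01  1.636e+00 -1.000e-03  8.740e-01  1.524e+00] eef [0.5479 0.1727 0.0658] t 41.5667 F [-0.1  0.5 -1. ] w 0.492
6 [(140, -27), (155, 52), (235, -42), (330, 27), (354, 37)]
10 [(141, -32), (155, 62), (235, -43), (330, 28), (353, 34)]
14 [(141, -28), (353, 40)]
24 [(142, -88), (168, 21), (322, 26), (346, 149)]
50 [(145, -88), (166, 23), (172, 82), (177, 93), (227, -145), (333, 174)]
56 [(146, -97), (172, 95), (179, 87), (227, -164), (333, 184)]
TCP 0.5738063352679602 0.036002862945221106 [0.54835437 0.17279295 0.06642469]
11465 [-0.00576048  0.00198537  0.07630354]
table -0.0008602102290684179
```

View pics/w38.png

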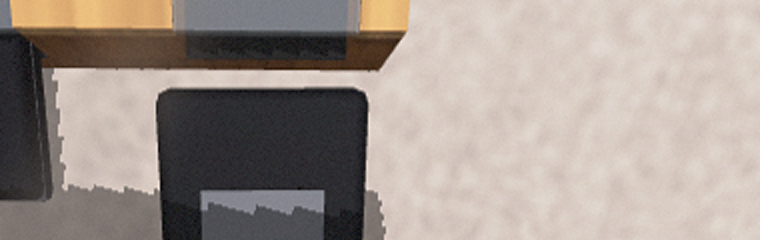

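Run:
```python
from h import *
s=robot.state(); c=robot.capture("wrist"); im=c["img"].astype(int)
print("slot",[AL(c,u,10,.038) for u in(155,235,330,353)])
for r in (50,56,100,150,200,240):
    e=edges(im,r,215,345,40); e=[x[0] for x in e if abs(x[1])>60]; print(r,e,[AL(c,u,r,.0763) for u in (e[0],e[-1])], np.mean([AL(c,u,r,.0763)[1] for u in (e[0],e[-1])]).round(4))
print(s["eef_pos"][:2]@OY)
```

```text
slot [(np.float64(0.6988), np.float64(0.1019)), (np.float64(0.6991), np.float64(0.0616)), (np.float64(0.6995), np.float64(0.0138)), (np.float64(0.6996), np.float64(0.0023))]
50 [227, 333] [(np.float64(0.6737), np.float64(0.0601)), (np.float64(0.674), np.float64(0.0173))] 0.0387
56 [227, 333] [(np.float64(0.6715), np.float64(0.0602)), (np.float64(0.6718), np.float64(0.0172))] 0.0387
100 [229, 250, 311, 331, 338] [(np.float64(0.6547), np.float64(0.0601)), (np.float64(0.655), np.float64(0.0141))] 0.0371
150 [232, 329] [(np.float64(0.6338), np.float64(0.0597)), (np.float64(0.6341), np.float64(0.0167))] 0.0382
200 [234, 327] [(np.float64(0.6107), np.float64(0.0598)), (np.float64(0.611), np.float64(0.0164))] 0.0381
240 [217, 237, 325] [(np.float64(0.5904), np.float64(0.0688)), (np.float64(0.5908), np.float64(0.0162))] 0.0425
0.036002862945221106
```

Emit:
send_rows(
  moves="0 0 0 -0.02 0 0 -0.0075;0 0 0 -0.04 0 0 -0.0075;0 0 0 -0.043 0 0 -0.0075;0 0 0 -0.043 0 0 -0.0075;0 0 0 -0.043 0 0 -0.0075;0 0 0 -0.043 0 0 -0.0075",
)

```text
time_s: 42.17
eef_pos: [0.5486, 0.1728, 0.0238]
ee_rot: [0.085, -0.702, 0.702, -0.086]
force: [-0.9, 1.3, -1.4]
gripper_width: 0.495
```

Run:
```python
from h import *
delta([.5475,.173,.0208],13.9)
s=robot.state(); print("TCP",s["eef_pos"][:2]@OX,s["eef_pos"][:2]@OY,s["eef_pos"])
```

```text
flip 0 shift [-0.0011  0.0002 -0.003 ] rv [ 3.3000e-03 -7.0000e-04 -3.1408e+00] deg 180.0 rows>= 26
flip 1 shift [-0.0011  0.0002 -0.003 ] rv [0.0005 0.0021 0.0008] deg 0.1 rows>= 1
q [ 2.020e-01  6.970e-01  1.659e+00 -1.000e-03  7.830e-01  1.532e+00] eef [0.5486 0.1728 0.0238] t 42.1667 F [-0.9  1.3 -1.4] w 0.495
TCP 0.5740323569548851 0.03600466459547807 [0.54857334 0.17284899 0.02378509]
```

Advance 12 mm, lower 3 mm, and look.

Emit:
send_rows(
  moves="0 0.006 0.0015 -0.002 0 0 0;0 0.0116 0.0029 -0.003 0 0 0;0 0.0116 0.0029 -0.003 0 0 0;0 0.0116 0.0029 -0.003 0 0 0",
)

```text
time_s: 42.5
eef_pos: [0.56, 0.1757, 0.0196]
ee_rot: [0.085, -0.702, 0.702, -0.086]
force: [0.3, -0.1, -1.6]
gripper_width: 0.488
```

Run:
```python
from h import *
s=robot.state(); print("TCP",s["eef_pos"][:2]@OX,s["eef_pos"][:2]@OY,s["eef_pos"],s["force"])
c=robot.capture("wrist"); save(c,"w39.png",(150,0,530,120),2); im=c["img"].astype(int)
for r in (4,8,15,18,22,25,50,56,200): print(r,edges(im,r,150,420,12))
```

```text
TCP 0.5858515666215167 0.0360283639004791 [0.56004075 0.1757113  0.0196039 ] [ 0.29704842 -0.13779845 -1.62827439]
4 [(215, -46), (219, -15), (227, -12), (333, 13), (346, 43), (378, 42)]
8 [(215, -42), (219, -17), (341, 13), (345, 34), (378, 36)]
15 [(333, 14), (343, -16), (375, 107)]
18 [(227, -12), (333, 23), (372, 137)]
22 [(228, -13), (333, 20), (368, 146)]
25 [(228, -13), (332, 23), (366, 140)]
50 [(227, -157), (333, 188)]
56 [(227, -185), (333, 202)]
200 [(234, -112), (253, 57), (309, -57), (327, 117), (372, 90)]
```

View pics/w39.png

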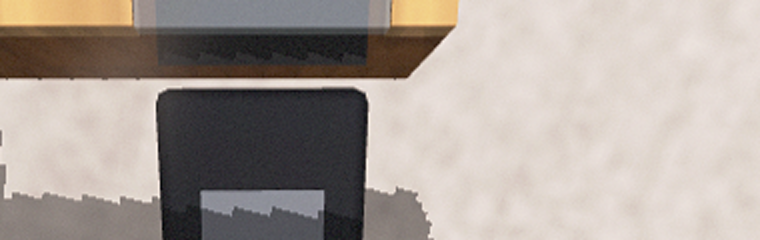

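Emit:
send_rows(
  moves="0 0 0 0.001 0 0 0;0 0.0097 0.0024 0.001 0 0 0;0 0.0194 0.0048 0.001 0 0 0;0 0.0291 0.0072 0.001 0 0 0;0 0.0388 0.0096 0.001 0 0 0;0 0.0388 0.0096 0.001 0 0 0;0 0.0388 0.0096 0.001 0 0 0",
)

```text
time_s: 43.13
eef_pos: [0.598, 0.1851, 0.0204]
ee_rot: [0.085, -0.702, 0.702, -0.085]
force: [-0.2, 0.7, -1.8]
gripper_width: 0.496
```

Run:
```python
from h import *
s=robot.state(); print("TCP",s["eef_pos"][:2]@OX,s["eef_pos"][:2]@OY,s["eef_pos"],s["force"])
c=robot.capture("wrist"); save(c,"w40.png",(150,0,450,330),1.6)
```

```text
TCP 0.6249826525455217 0.036041054580617994 [0.59802289 0.185124   0.02036277] [-0.16478708  0.67509234 -1.83453524]
```

View pics/w40.png

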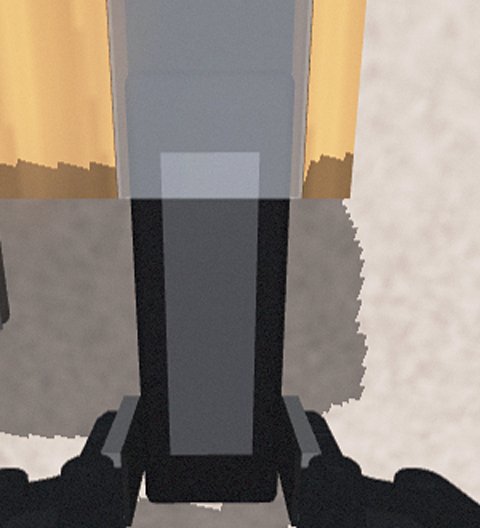

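Emit:
send_rows(
  moves="0 0.0097 0.0024 0 0 0 0;0 0.0194 0.0048 0 0 0 0;0 0.0291 0.0072 0 0 0 0;0 0.0388 0.0096 0 0 0 0;0 0.0485 0.012 0 0 0 0;0 0.0515 0.0127 0 0 0 0;0 0.0535 0.0132 0 0 0 0;0 0.0555 0.0137 0 0 0 0;0 0.057 0.0141 0 0 0 0;0 0.057 0.0141 0 0 0 0",
)

```text
time_s: 44.02
eef_pos: [0.6548, 0.1992, 0.0204]
ee_rot: [0.085, -0.702, 0.702, -0.085]
force: [-0.3, -0.3, -1.4]
gripper_width: 0.495
```

Run:
```python
from h import *
s=robot.state(); print("TCP",s["eef_pos"][:2]@OX,s["eef_pos"][:2]@OY,s["eef_pos"],s["force"])
c=robot.capture("wrist"); save(c,"w41.png",(150,0,450,330),1.6)
```

```text
TCP 0.6834451578500961 0.036056565775483 [0.65476968 0.1991834  0.0203595 ] [-0.3059554  -0.25817703 -1.37009004]
```

View pics/w41.png

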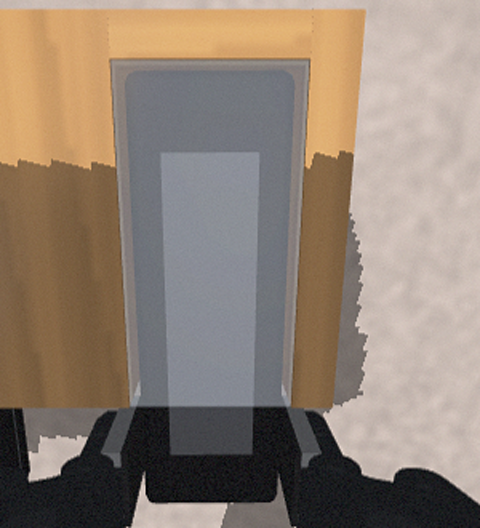

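Emit:
send_rows(
  moves="0 0.001 0 -0.0015 0 0 0;0 0.001 0 -0.0015 0 0 0;0.65 0.001 0 -0.0015 0 0 0;0.65 0.001 0 -0.0015 0 0 0;0.65 0.001 0 -0.0015 0 0 0;0.65 -0.02 -0.005 0 0 0 0;0.65 -0.04 -0.01 0.04 0 0 0;0.65 -0.06 -0.015 0.08 0 0 0;0 -0.06 -0.015 0.1 0 0 0;0 -0.06 -0.015 0.1 0 0 0;0 -0.06 -0.015 0.1 0 0 0;0 -0.06 -0.015 0.1 0 0 0",
)

```text
time_s: 45.07
eef_pos: [0.5953, 0.1842, 0.1202]
ee_rot: [0.085, -0.702, 0.702, -0.085]
force: [0.3, -0.1, 0.7]
gripper_width: 0.081
```

Run:
```python
from h import *
s=robot.state()
c=robot.capture("wrist"); save(c,"w42.png"); P=cloud(c)
A=P[...,:2]@OX; L=P[...,:2]@OY
for l,w in((.0377,.017),(.132,.025)):
    m=(abs(P[...,2]-.029)<.006)&(abs(L-l)<w)&(A>.62)
    if m.sum()>50: print("palette rear A",np.percentile(A[m],[0.5,1,5]), "z",np.median(P[...,2][m]))
m2=(abs(P[...,2]-.038)<.004)&(abs(L-.082)<.012)&(A>.6); print("org front A",np.percentile(A[m2],[.5,1,5]))
print("TCP",s["eef_pos"][:2]@OX,s["eef_pos"][:2]@OY,s["eef_pos"],s["gripper_width"])
```

```text
palette rear A [0.65739381 0.65746135 0.65924497] z 0.029309275108225737
palette rear A [0.65736162 0.657448   0.65932237] z 0.029449581884910845
org front A [0.69718553 0.69787556 0.70130977]
TCP 0.622097710541177 0.035837469988417144 [0.59527134 0.18423334 0.12020526] 0.08101926617618481
```

View pics/w42.png

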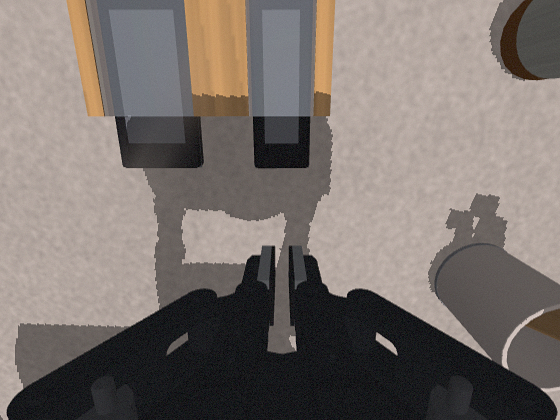

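Emit:
send_rows(
  moves="0 -0.003 0 -0.04 0 0 0;0 -0.003 0 -0.08 0 0 0;0 -0.003 0 -0.088 0 0 0;0 0.007 0.0017 -0.088 0 0 0;0 0.016 0.004 -0.088 0 0 0;0 0.02 0.005 -0.088 0 0 0;0 0.023 0.0057 -0.088 0 0 0;0 0.025 0.0062 -0.088 0 0 0;0 0.027 0.0067 -0.088 0 0 0;0 0.028 0.0069 -0.088 0 0 0;0 0.028 0.0069 -0.088 0 0 0",
)

```text
time_s: 46.03
eef_pos: [0.6233, 0.1912, 0.0326]
ee_rot: [0.085, -0.702, 0.702, -0.085]
force: [-0.6, 0.2, -0.1]
gripper_width: -0.0
```

Run:
```python
from h import *
s=robot.state(); print("TCP",s["eef_pos"][:2]@OX,s["eef_pos"][:2]@OY,s["eef_pos"],s["force"])
```

```text
TCP 0.6509225661098801 0.035844508341198525 [0.62325041 0.19116471 0.03261286] [-0.6494946   0.24048183 -0.07765001]
```

Emit:
send_rows(
  moves="0 -0.015 -0.0037 0 0 0 0;0 -0.015 -0.0037 -0.006 0 0 0;0 -0.015 -0.0037 -0.006 0 0 0;0 -0.009 -0.0022 -0.006 0 0 0;0 -0.005 -0.0012 -0.006 0 0 0;0 -0.003 -0.0007 -0.006 0 0 0;0 -0.001 -0.0002 -0.006 0 0 0;0 -0.001 -0.0002 -0.006 0 0 0",
)

```text
time_s: 46.7
eef_pos: [0.6189, 0.1903, 0.026]
ee_rot: [0.088, -0.701, 0.703, -0.082]
force: [-23.5, -6.5, 16.1]
gripper_width: 0.003
```

Run:
```python
from h import *
s=robot.state(); print("TCP",s["eef_pos"][:2]@OX,s["eef_pos"][:2]@OY,s["eef_pos"],s["force"])
c=robot.capture("wrist"); save(c,"w43.png",(150,60,450,360),1.8)
```

```text
TCP 0.6464700447308136 0.03602188496285447 [0.61888566 0.19026727 0.02595843] [-23.53477515  -6.51706989  16.06080087]
```

View pics/w43.png

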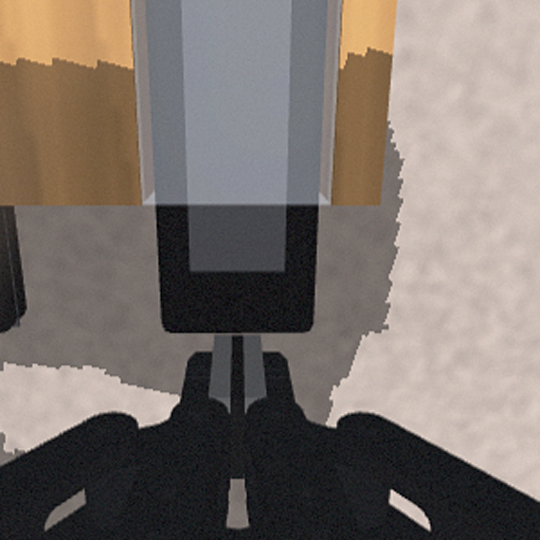

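Emit:
send_rows(
  moves="0 -0.02 -0.005 0 0 0 0;0 -0.04 -0.01 0.02 0 0 0;0 -0.05 -0.012 0.06 0 0 0;0 -0.05 -0.012 0.1 0 0 0;0 -0.06 0.01 0.14 0 0 0;0 -0.08 0.04 0.17 0 0 0;0 -0.1 0.06 0.2 0 0 0;0 -0.1 0.06 0.22 0 0 0;0 -0.1 0.06 0.22 0 0 0;0 -0.1 0.06 0.22 0 0 0",
)

```text
time_s: 47.58
eef_pos: [0.5234, 0.2519, 0.2483]
ee_rot: [0.084, -0.702, 0.702, -0.087]
force: [-0.2, -1.1, -1.0]
gripper_width: -0.005
```

Run:
```python
from h import *
s=robot.state();print(s["eef_pos"])
c=robot.capture("wrist"); save(c,"w44.png"); P=cloud(c)
A=P[...,:2]@OX; L=P[...,:2]@OY
for l,w in((.0377,.017),(.132,.025)):
    m=(abs(P[...,2]-.029)<.006)&(abs(L-l)<w)&(A>.62)
    if m.sum()>50: print("palette rear A",np.percentile(A[m],[0.5,1,5]), "z",np.median(P[...,2][m]))
m2=(abs(P[...,2]-.038)<.004)&(abs(L-.082)<.012)&(A>.6); print("org front A",np.percentile(A[m2],[.5,1,5]))
c=robot.capture("top"); save(c,"top44.png",(130,90,420,300),2.6)
P=cloud(c)
for n,pt in dict(soap=(296,128),cream=(353,131),lotion=(147,208)).items():
    u,v=pt; Q=P[v-25:v+25,u-25:u+25].reshape(-1,3); q=Q[(Q[:,2]>.03)&(Q[:,2]<.2)]; print(n,q.min(0).round(3),q.max(0).round(3))
c=robot.capture("scene"); save(c,"scene44.png",(130,120,410,330),2.6)
```

```text
[0.52340106 0.2519386  0.248318  ]
palette rear A [0.65707549 0.65710574 0.65916725] z 0.029171469962382915
palette rear A [0.65701668 0.65703217 0.65907794] z 0.029304744748667757
org front A [0.69685029 0.69697521 0.69990016]
soap [ 0.743 -0.013  0.031] [0.803 0.049 0.155]
cream [ 0.745 -0.206  0.031] [ 0.805 -0.147  0.057]
lotion [0.49  0.471 0.033] [0.539 0.516 0.126]
```

View pics/top44.png

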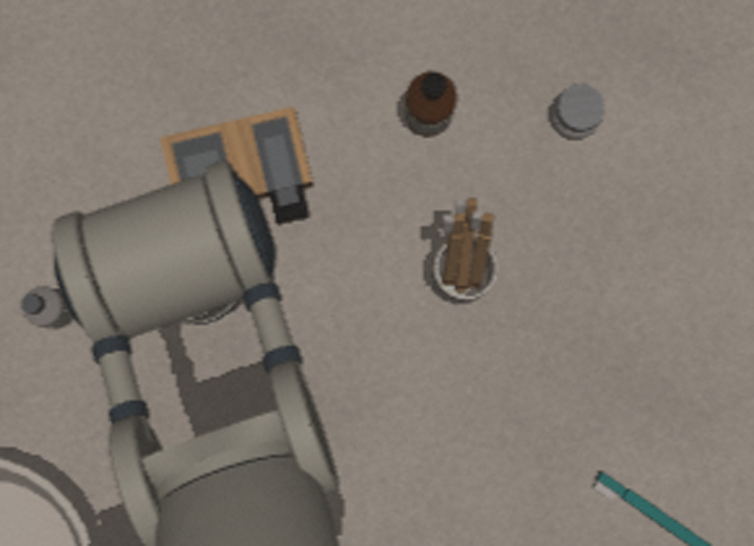

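View pics/scene44.png

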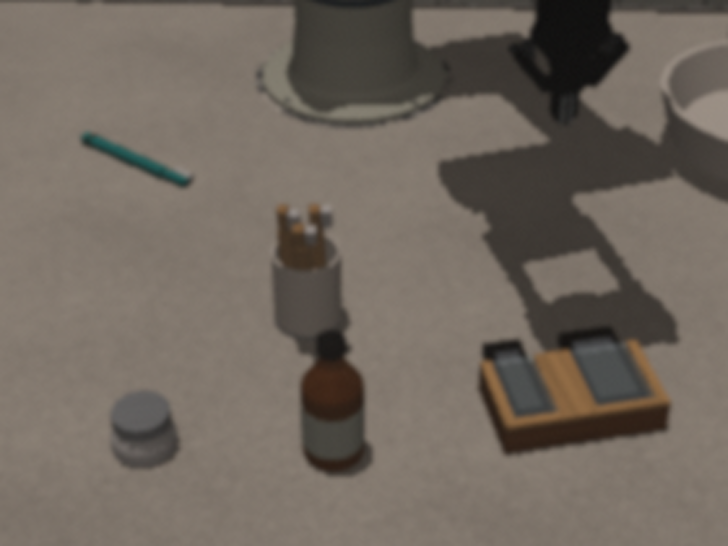

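View pics/w44.png

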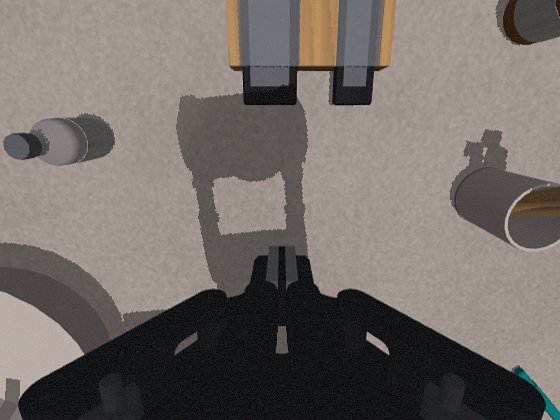

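Run:
```python
from h import *
c=robot.capture("scene"); m=bamboo(c); print([b for b in blobs(c,m,.014,100) if abs(b["c"][0]-.5)<.4])
print(robot.job_done())
```

```text
[{'px': (np.float64(349.2), np.float64(269.7)), 'area': 852, 'c': (0.6776, 0.2671), 'L': 184, 'W': 111, 'ang': -76.4}]
the job is handed in; nothing more can be done
None
```

The job is done and handed in at about 48 s of the 208 s allowed. All three bamboo brushes on the counter now stand head up in the tumbler. I found no fourth brush, and I left the turquoise look-alike alone.

Each palette was slid lengthwise into the slot of its own width, after the brushes. I then pushed each one from behind with the closed fingers until it stopped firmly, at about 17 N for the wide and 24 N for the narrow.

- **Palettes:** in the last pictures both stand 40 mm out of the mouth, as they should when fully home.
- **Bystanders:** soap, cream and lotion measure within 1–2 mm of where they started.
- **Brushes:** none is left lying on the counter, and the three heads show above the tumbler's rim.
- **Robot:** the gripper was clear of everything when I handed in.

**Disagreements and slips**
- The wrist and top cameras differed by 2–4 mm, so I lined up each slot from palette and mouth edges in the same wrist picture.
- The second brush was gripped only by the fingertips and slipped a millimetre or two, but it went in cleanly.
- The first rear push on the narrow palette touched nothing because the fingers were too high. I repeated it about 6 mm lower.

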